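# Load the pigment mill with grinding balls

## Robot

A 6-joint arm with a two-finger parallel gripper is mounted at the origin on the work surface. World frame = base frame: x ahead of the robot, y to its left, z up, the work surface at z = 0. Lengths are in m, angles in degrees, forces in N, time in s.
With the tool pointing down it reaches from about 0.325 to 0.775 m from the base axis. Payload 9.3 kg.
Tool frame: the origin (TCP) lies between the finger pads; the fingertips stand r.tip_reach ahead of it and the grasp point (between the pads) lies 8 mm behind it (r.tip_reach is the distance from the TCP to the fingertips, in m); y points along the fingers, x is the direction in which the jaws open and shut, and the axes are right-handed (so a half turn about y gives the same grasp; the last joint's range is limited). The gripper opens to 85 mm and grips with 20 to 120 N. Pads are 22 mm wide; open, the fingers measure 114 mm over their backs; the gripper's body (76 mm by 85 mm) begins 54 mm behind the grasp point. The pads swing forward as they close: fully open they stand 13 mm farther back than shut.
Start: joints at [-76.238, 14.817, 1.232, 76.415, 0, 81.257], TCP at [0.211, -0.508, 0.242] pointing down, gripper open.
Joint ranges: [-174.27, 174.27], [-52.1, 104.24], [-59.71, 78.15], [-110.17, 111.67], [-87.03, 83.33], [-180, 180]. Speed limits (degrees/s): [127.2, 127.2, 159.86, 180, 180, 180].

## Interface

Orientations are given as a 3x3 rotation matrix whose columns are the frame's x, y, z axes.
In Python, from cell import r, imaging gives the robot as it stands.
- The arm moves only by the tool play_rows, never from a script. Its argument "increments" is a list of rows, each a list of 7 numbers: the shift along the tool's x, y, z in units of 4 cm (1.0 is 4 cm), then the turn, a rotation vector about the tool's x, y, z in units of 0.08 rad (1.0 is 0.08 rad), then the gripper's target within -1 to 1 (fully open at 1, half-way at 0, shut at -1). In form: [[x, y, z, wx, wy, wz, claw], ...]. A call has 1 to 12 rows; each row shifts and turns the pose as measured when the row begins, along the tool's axes as they then stand; what a row does not reach is not made up. A row lasts 1/12 s, in which the tool goes at most 41.7 mm and 7.16 degrees, less where a joint would pass 70% of its speed; a pose out of reach is approached as far as the arm can. A call with a number of a shift or a turn outside -1 to 1 is refused whole. A call with a gripper value outside its range is refused whole. The fingers move at their own pace and stop on an object; "squeeze" is the grip in N (left out, the last holds). Time passes only in rows, so rows that do not move let the fingers close. It gives the time, the measured TCP pose, the force and the opening at its end, in the units of the state.
- r.get_state(): the state, without advancing time (a new reading comes with each control period).
- imaging.read_camera(name): name is "scene" or "top" or "wrist"; returns a dict with "frame" (400x640x3 uint8, blue, green, red), "fx", "fy", "cx", "cy" (pixels), "extrinsics" (4x4, takes a point from camera to world coordinates); the wrist camera has in their place "T_tool_cam" (4x4, takes a point from camera to tool coordinates, whose origin is the TCP and whose axes are the tool frame's). Camera axes: x right, y down, z forward; pixel columns grow to the right and rows downward; lengths in m; the calibration is good to about 2 mm. A picture is of the moment at which its call begins: read the wrist's pose just before it. There is no depth.
- r.hand_in(): hands the job in, once; it reports no verdict.
The state is a dict: "time_s": time; "joints": joint angles; "qd": joint speeds; "effort": joint torques, N m; "position": TCP position; "orientation": TCP orientation; "ft_force": force on the tool from outside, world axes, zero at the start; "moment": the same for the moment, N m; "grip_width": finger opening in m.
Only numpy, scipy, OpenCV 4.12 (cv2) and the standard library are available. Lean on these libraries where they do the work, as an engineer would, in place of code of your own. Each camera call takes 0.05 s, during which the arm holds its last target. There are 200 camera calls.

## Task

With the scoop, scoop grinding balls out of the tray and tip at least three of the five, from close above the mouth, into the open mill jar; never touch the balls with the gripper, and leave any that are not in the jar in the tray. Then set the scoop back upright on its cork mat and let go, and only after that swing the mill's lid fully shut over the jar. Leave the bowls, paint jar, brush pot and figure standing where they are.

Things in the scene. Friction and masses are not known exactly. Their poses are not given: they have to be found in the camera images.
- tray: fixed open metal tray, 252 mm long (x) by 80 mm wide, sheet 3 mm. Origin under the floor; x points to its sloping end. Inside: level floor (top at z 3 mm) from x -150 to +60 mm, then a 45 degree slope up to z 38 mm at x 95 mm and an upright end wall; from x 32 mm on the walls are 60 mm high, elsewhere 38, inner width 74 mm (y -37 to 37). Beside the 64 mm wide scoop no ball can pass
- ball0: smooth white ceramic grinding ball (friction about 0.3), 26 mm diameter, about 34 g, rolls easily; the five are alike and start in the far part of the tray's floor (centres at tray x -12 to 48 mm, y -20 to 20 mm); origin at its centre
- ball1: smooth white ceramic grinding ball (friction about 0.3), 26 mm diameter, about 34 g, rolls easily; the five are alike and start in the far part of the tray's floor (centres at tray x -12 to 48 mm, y -20 to 20 mm); origin at its centre
- ball2: smooth white ceramic grinding ball (friction about 0.3), 26 mm diameter, about 34 g, rolls easily; the five are alike and start in the far part of the tray's floor (centres at tray x -12 to 48 mm, y -20 to 20 mm); origin at its centre
- ball3: smooth white ceramic grinding ball (friction about 0.3), 26 mm diameter, about 34 g, rolls easily; the five are alike and start in the far part of the tray's floor (centres at tray x -12 to 48 mm, y -20 to 20 mm); origin at its centre
- ball4: smooth white ceramic grinding ball (friction about 0.3), 26 mm diameter, about 34 g, rolls easily; the five are alike and start in the far part of the tray's floor (centres at tray x -12 to 48 mm, y -20 to 20 mm); origin at its centre
- scoop: loose steel scoop, 0.22 kg: pan 72 mm long, 64 mm wide (y), walls 28 mm high (raked down to nothing at the front), sheet 2 mm, open on top and at the front (+x, the mouth). Origin under the floor's centre, z up. From the back wall (foot at x -44, z 14 mm) rises a wooden handle 22 mm wide (y), 14 mm thick, 90 mm long, leaning back 26 degrees from vertical (direction -0.438, 0, 0.899)
- scoop_grip (a point): grip point in the middle of the scoop's handle, on its axis 60 mm from the handle's foot and 30 mm from its top: at x -69.8, y 0, z 67.9 mm in the scoop's frame (same axes as the scoop)
- scoop_lip (a point): middle of the scoop's front edge, at the underside: x 36, z 0 mm in the scoop's frame
- mat: fixed cork mat, 150 (x) by 110 (y) mm, 4 mm thick, where the scoop stands; origin at the centre of its underside
- mill: fixed mill: grey base 155 mm (x -60 to +95) by 120 mm, 30 mm high, carrying a round white jar at the origin (x, y 0), 96 mm outside and 84 mm inside diameter. Origin at the underside below the jar's axis; behind the jar, at x +70 mm, a post 20 mm thick carries the swinging lid
- jar_mouth (a point): centre of the jar's mouth at the rim, 110 mm above the table
- jar_middle (a point): point on the jar's axis, 66 mm above the table, 30 mm above the jar's inner floor (a ball is in the jar when its centre is within 46 mm of it)
- jar_floor (a point): centre of the jar's inner floor, 36 mm above the table, 74 mm below the rim
- lid (a joint): angle of the mill's lid about the upright post, rad: 0 = shut, over the jar (a stop); grows as the lid swings away towards the mill's +y side, to at most 2.2; starts at 1.6 to 1.95, clear of the mouth. It stays where it is left; about 1 N at the knob moves it
- lid_hinge (a point): point on the axis of the lid's post, 70 mm from the jar's axis along the mill's +x, 112 mm above the table
- lid_knob (a point): grip point on the lid's knob, on its axis, 147 mm above the table. Knob: upright black cylinder, 20 mm diameter, top at 159 mm, in the middle of the round white lid (100 mm diameter, top at 119 mm; a 22 mm wide steel arm on it, top at 125 mm). With the lid at angle a the knob lies from the post's axis at (-70 cos a, 70 sin a) mm in the mill's axes
- bowls: bystander: stack of small white bowls, 56 mm wide, 48 mm high; origin at its underside
- paintjar: bystander: amber paint jar with a white cap, 56 mm diameter, 50 mm high; origin at its underside
- brushpot: bystander: terracotta pot, 64 mm diameter, 85 mm high, brushes up to 165 mm; origin at its underside
- figure: bystander: unpainted plaster figure, 64 mm wide, 88 mm high; origin at its underside

How it is judged:
By the outcome, as a careful person would: the job done as asked, in the order asked, and still so for the second after the job is handed in, with the robot touching nothing.
It also fails if it takes over 72 s, if anything falls off the work surface, if the arm or the gripper's body presses on something with over 40 N, if the wrist force passes 120 N, or if a joint passes its speed limit or range.

## Working session

There is one attempt and no reset: what is moved stays moved. The work goes in short steps, Python scripts to look and compute and a tool call to move; the robot and the scene stay as the last step left them, time stands still between calls to the robot, and variables do not carry over. Pictures are saved under pics/ and viewed, about 8 in all and at most 12, crops included, and the job is handed in when it is done.

Besides the shell and the picture viewer there is one more tool, called by a JSON object that holds its "method" and its "body", one argument or row to a line. play_rows: Moves the arm, as the interface text tells. Its arguments: {"type":"object","properties":{"increments":{"type":"array"},"squeeze":{"type":"number"}},"required":["increments"]}

```bash
ls; mkdir -p pics; python3 - <<'E'
from cell import r, imaging
import cv2,numpy as np
print(r.get_state(), r.tip_reach)
for n in("scene","top"):
    c=imaging.read_camera(n); cv2.imwrite(f"pics/{n}0.png",c["frame"])
    print(n,c["fx"],c["fy"],c["cx"],c["cy"]);print(np.round(c["extrinsics"],4))
c=imaging.read_camera("wrist");print(c["fx"],c["cx"],c["cy"],np.round(c["T_tool_cam"],4))
E
```

```text
pics
{'time_s': 0.0, 'joints': array([-7.62373891e+01,  1.48506328e+01,  1.18869701e+00,  7.64163512e+01,
        2.02143255e-04,  8.12555978e+01]), 'qd': array([ 0.03070691, -0.01591483,  0.08303534,  0.06209866,  0.09344802,
        0.08489225]), 'effort': array([-4.93792541e-04, -5.55639446e+01,  3.44529355e+01,  1.38151061e-02,
       -1.43225511e-04,  3.92015806e-06]), 'position': array([ 0.2104581 , -0.50783923,  0.2416601 ]), 'orientation': array([[ 3.82796295e-01, -3.21631090e-04,  9.23832719e-01],
       [-9.23831789e-01,  1.32797589e-03,  3.82796371e-01],
       [-1.34994679e-03, -9.99999067e-01,  2.11211225e-04]]), 'ft_force': array([ 0.09096737, -0.06259078,  0.68907686]), 'moment': array([ 0.00176411, -0.00616909, -0.01060534]), 'grip_width': 0.0853582259633008} 0.011
scene 423.67063598629204 423.67063598629204 324.09387771139797 196.42561642463173
[[-0.6858  0.5224 -0.5067  1.0651]
 [ 0.7277  0.5051 -0.4641  0.4288]
 [ 0.0135 -0.687  -0.7266  0.7785]
 [ 0.      0.      0.      1.    ]]
top 444.7834513965101 444.7834513965101 323.12200708206103 200.9725751227759
[[-0.0038 -0.9906  0.1369  0.447 ]
 [-0.9996  0.0075  0.0264 -0.0119]
 [-0.0271 -0.1368 -0.9902  1.0553]
 [ 0.      0.      0.      1.    ]]
281.9979173838505 312.36605511619325 199.4055404733503 [[ 1.000e+00  1.000e-04 -8.000e-04 -2.000e-04]
 [ 8.000e-04 -2.857e-01  9.583e-01 -1.325e-01]
 [-1.000e-04 -9.583e-01 -2.857e-01  7.230e-02]
 [ 0.000e+00  0.000e+00  0.000e+00  1.000e+00]]
```

View pics/top0.png

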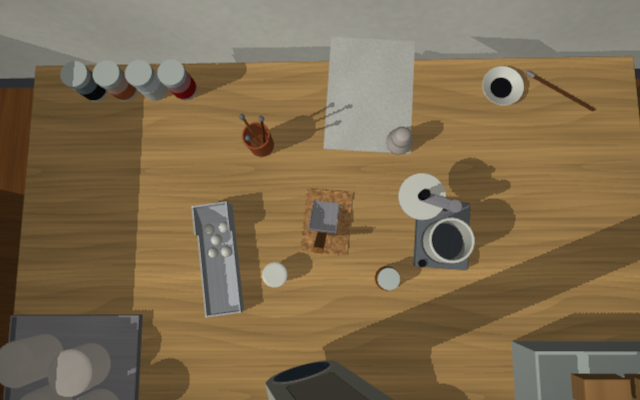

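View pics/scene0.png

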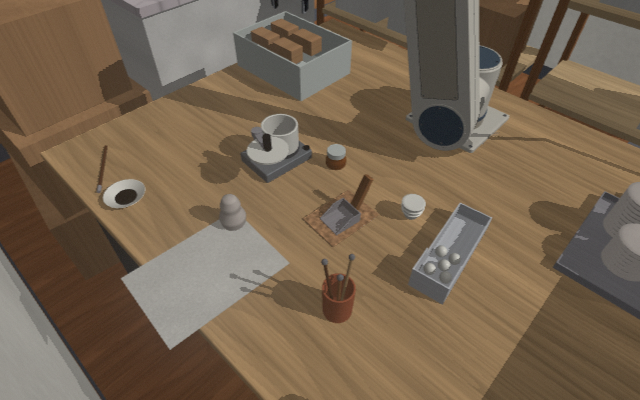

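```bash
cat > h.py <<'E'
from cell import r, imaging
import cv2,numpy as np
def cam(n):
    s=r.get_state(); c=imaging.read_camera(n)
    if n=="wrist":
        T=np.eye(4);T[:3,:3]=s["orientation"];T[:3,3]=s["position"];E=T@c["T_tool_cam"]
    else: E=c["extrinsics"]
    return c["frame"],c,E
def ray(c,E,u,v,z):
    d=E[:3,:3]@np.array([(u-c["cx"])/c["fx"],(v-c["cy"])/c["fy"],1]);o=E[:3,3]
    return o+d*(z-o[2])/d[2]
def proj(c,E,p):
    q=np.linalg.inv(E)@np.append(p,1);return q[0]/q[2]*c["fx"]+c["cx"],q[1]/q[2]*c["fy"]+c["cy"]
E
python3 - <<'E'
from h import *
f,c,E=cam("top")
k=f[180:325,185:480]; k=cv2.resize(k,None,fx=2.7,fy=2.7,interpolation=cv2.INTER_CUBIC)
for i in range(190,480,20): cv2.putText(k,str(i),(int((i-185)*2.7)-8,8),0,.3,(0,255,255));cv2.line(k,(int((i-185)*2.7),10),(int((i-185)*2.7),16),(0,255,255))
for i in range(190,325,20): cv2.putText(k,str(i)+"-",(0,int((i-180)*2.7)+3),0,.3,(0,255,255))
cv2.imwrite("pics/crop1.png",k)
# mat: brown-speckled mask
hsv=cv2.cvtColor(f,cv2.COLOR_BGR2HSV)
g=cv2.cvtColor(f,cv2.COLOR_BGR2GRAY)
# balls
w=((hsv[...,1]<45)&(hsv[...,2]>150)).astype(np.uint8);w[:, :200]=0;w[:,235:]=0;w[:215]=0;w[262:]=0
n,l,s,ce=cv2.connectedComponentsWithStats(w)
for a,b in zip(s[1:],ce[1:]): print("ball",a[4],b,ray(c,E,*b,.018).round(4))
# greyness contours (low sat)
for x0,x1,y0,y1,nm in((185,250,195,325,"tray"),(300,360,195,260,"scoop"),(395,480,165,275,"mill")):
    m=np.zeros_like(w);m[y0:y1,x0:x1]=(hsv[y0:y1,x0:x1,1]<75)
    m=cv2.morphologyEx(m,cv2.MORPH_CLOSE,np.ones((3,3)))
    cs,_=cv2.findContours(m,0,2);k2=max(cs,key=cv2.contourArea);print(nm,cv2.contourArea(k2),cv2.minAreaRect(k2),cv2.boxPoints(cv2.minAreaRect(k2)).round(1).tolist())
E
```

```text
ball 5 [224.8 215.2] [0.5583 0.2479 0.018 ]
ball 46 [221.67391304 227.67391304] [0.5289 0.2545 0.018 ]
ball 1 [208. 232.] [0.5189 0.2865 0.018 ]
ball 1 [231. 232.] [0.5186 0.2322 0.018 ]
ball 43 [213.90697674 240.27906977] [0.4995 0.272  0.018 ]
ball 29 [229.51724138 241.5862069 ] [0.4962 0.2351 0.018 ]
ball 1 [232. 247.] [0.4836 0.229  0.018 ]
ball 105 [227.08571429 255.5047619 ] [0.4639 0.24   0.018 ]
ball 32 [210.65625 253.21875] [0.4694 0.2787 0.018 ]
ball 1 [233. 251.] [0.4743 0.2264 0.018 ]
tray 4298.5 ((217.69232177734375, 258.5384826660156), (113.11967468261719, 41.4276008605957), 82.87498474121094) [[190.10000610351562, 205.0], [231.1999969482422, 199.8000030517578], [245.3000030517578, 312.1000061035156], [204.1999969482422, 317.20001220703125]]
scoop 777.5 ((323.82000732421875, 216.25999450683594), (28.00143051147461, 30.547014236450195), 8.130102157592773) [[307.79998779296875, 229.39999389648438], [312.1000061035156, 199.1999969482422], [339.79998779296875, 203.10000610351562], [335.5, 233.39999389648438]]
mill 4952.5 ((436.5677795410156, 221.74729919433594), (102.25714874267578, 69.44976806640625), 81.38435363769531) [[394.6000061035156, 176.39999389648438], [463.20001220703125, 166.0], [478.6000061035156, 267.1000061035156], [409.8999938964844, 277.5]]
```

View pics/crop1.png

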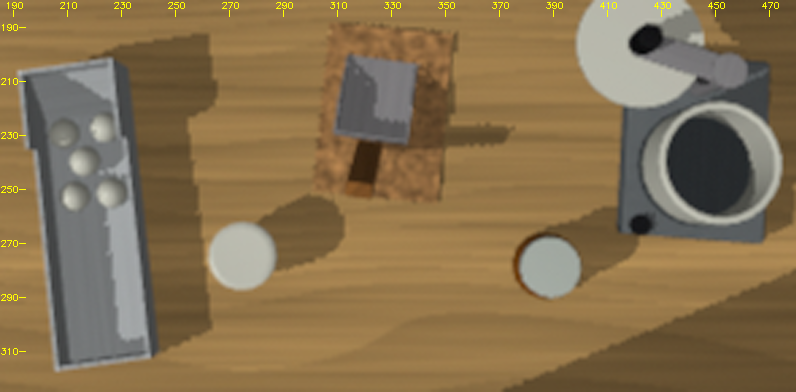

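```bash
python3 - <<'E'
from h import *
f,c,E=cam("top")
fs,cs,Es=cam("scene")
def P(x,y,z): return ray(c,E,185+x/2.7,180+y/2.7,z)
def show(n,*pts):
    q=[P(*p) for p in pts]; print(n,[np.round(a[:2]*1000).tolist() for a in q]); return q
q=show("tray nearR.. ",(55,371,.038),(155,356,.038),(20,73,.06),(115,58,.06))
m1=(q[0]+q[1])/2;m2=(q[2]+q[3])/2;d=m2-m1;print("len",np.hypot(*d[:2]),"w",np.hypot(*(q[0]-q[1])[:2]),"yaw",np.degrees(np.arctan2(d[1],d[0])))
q=show("mat",(330,22,.004),(458,32,.004),(440,203,.004),(315,190,.004))
print("mat c",np.mean(q,0), [np.hypot(*(q[i]-q[(i+1)%4])[:2]) for i in range(4)])
d=(q[0]+q[1]-q[2]-q[3]);print("yaw",np.degrees(np.arctan2(d[1],d[0])))
q=show("scoop front, back",(346,56,.005),(418,64,.005),(408,144,.033),(333,134,.033));
d=(q[0]+q[1]-q[2]-q[3])/2;print(d, "yaw",np.degrees(np.arctan2(d[1],d[0])))
q=show("handle top",(362,195,.1))
show("millbase",(618,232,.03),(764,242,.03),(770,62,.03))
show("jar",(711,163,.11)); show("lid",(640,45,.119)); show("knobtop",(646,39,.159)); show("post",(731,71,.12))
# jar fit by mask in top
hsv=cv2.cvtColor(f,cv2.COLOR_BGR2HSV)
for n,u,v,z in(("bowls",274,274,.048),("paint",388,279,.05),("fig",400,138,.08),("pot",257,137,.085)): print(n,ray(c,E,u,v,z).round(3))
# scene crosscheck: project candidates
for n,p in(("jar",P(711,163,.11)),("knob",P(646,39,.159)),("handle",q[0])): print(n,np.round(proj(cs,Es,p)))
E
```

```text
tray nearR..  [[326.0, 281.0], [338.0, 197.0], [573.0, 312.0], [585.0, 232.0]]
len 0.24935890237468897 w 0.084193118464458 yaw 7.587960585347725
mat [[624.0, 54.0], [614.0, -59.0], [464.0, -42.0], [475.0, 67.0]]
mat c [0.5441735  0.00506661 0.004     ] [np.float64(0.11385413731578584), np.float64(0.15117527540517442), np.float64(0.10935601937061049), np.float64(0.14890976487531737)]
yaw -5.8467192291936385
scoop front, back [[593.0, 40.0], [585.0, -24.0], [513.0, -14.0], [522.0, 50.0]]
[ 0.07160766 -0.0095975  -0.028     ] yaw -7.6337989675027895
handle top [[469.0, 23.0]]
millbase [[438.0, -190.0], [430.0, -311.0], [582.0, -324.0]]
jar [[492.0, -250.0]]
lid [[584.0, -196.0]]
knobtop [[583.0, -193.0]]
post [[563.0, -266.0]]
bowls [0.422 0.126 0.048]
paint [ 0.41  -0.129  0.05 ]
fig [ 0.723 -0.159  0.08 ]
pot [0.728 0.163 0.085]
jar [281. 125.]
knob [268. 136.]
handle [369. 175.]
```

```bash
cat >> h.py <<'E'
from scipy.spatial.transform import Rotation as Ro
TRAY=np.array([.4835,.259,0]);TY=7.6; SC=np.array([.553,.0125,.004]);SY=-7.5
def tool(head,al):   # pointing: heading head, al deg below horizontal; tool x to the left
    h,a=np.radians([head,al]);y=np.array([np.cos(a)*np.cos(h),np.cos(a)*np.sin(h),-np.sin(a)])
    x=np.array([-np.sin(h),np.cos(h),0]);return np.c_[x,y,np.cross(x,y)]
def state(): 
    s=r.get_state();R=s["orientation"];return s,R,s["position"]
def rows(R1,p1,n,claw,R0=None,p0=None):
    s,R,p=state(); R0=R if R0 is None else R0;p0=p if p0 is None else p0
    w=Ro.from_matrix(R0.T@R1).as_rotvec();out=[]
    for k in range(n):
        Rk=R0@Ro.from_rotvec(w*k/n).as_matrix();v=Rk.T@(p1-p0)/n/.04
        out.append([float(np.round(a,2)) for a in (*v,*(w/n/.08))]+[claw])
    print("n",n,"max",np.abs(np.array(out)[:,:6]).max())
    for i in range(0,n,12): print(str(out[i:i+12]).replace(" ",""))
    return R1,p1
E
python3 - <<'E'
from h import *
al=60;R=tool(SY,al);y=R[:,1]
h=np.array([np.cos(np.radians(SY)),np.sin(np.radians(SY)),0])
g=SC-.0698*h+[0,0,.0679];print("grip",g)
rows(R,g+.008*y-.10*y,36,1)
E
```

```text
grip [0.48379715 0.02161073 0.0719    ]
n 36 max 0.88
[[-0.28,0.06,0.29,-0.06,-0.88,-0.24,1],[-0.26,0.06,0.31,-0.06,-0.88,-0.24,1],[-0.24,0.05,0.33,-0.06,-0.88,-0.24,1],[-0.22,0.04,0.34,-0.06,-0.88,-0.24,1],[-0.2,0.04,0.36,-0.06,-0.88,-0.24,1],[-0.17,0.03,0.37,-0.06,-0.88,-0.24,1],[-0.14,0.03,0.38,-0.06,-0.88,-0.24,1],[-0.12,0.02,0.39,-0.06,-0.88,-0.24,1],[-0.09,0.02,0.4,-0.06,-0.88,-0.24,1],[-0.06,0.02,0.4,-0.06,-0.88,-0.24,1],[-0.03,0.01,0.41,-0.06,-0.88,-0.24,1],[-0.0,0.01,0.41,-0.06,-0.88,-0.24,1]]
[[0.02,0.01,0.41,-0.06,-0.88,-0.24,1],[0.05,0.01,0.41,-0.06,-0.88,-0.24,1],[0.08,0.01,0.4,-0.06,-0.88,-0.24,1],[0.11,0.01,0.39,-0.06,-0.88,-0.24,1],[0.14,0.01,0.39,-0.06,-0.88,-0.24,1],[0.16,0.01,0.38,-0.06,-0.88,-0.24,1],[0.19,0.01,0.36,-0.06,-0.88,-0.24,1],[0.21,0.01,0.35,-0.06,-0.88,-0.24,1],[0.24,0.01,0.33,-0.06,-0.88,-0.24,1],[0.26,0.02,0.32,-0.06,-0.88,-0.24,1],[0.28,0.02,0.3,-0.06,-0.88,-0.24,1],[0.3,0.02,0.28,-0.06,-0.88,-0.24,1]]
[[0.32,0.03,0.25,-0.06,-0.88,-0.24,1],[0.34,0.03,0.23,-0.06,-0.88,-0.24,1],[0.35,0.04,0.21,-0.06,-0.88,-0.24,1],[0.36,0.04,0.18,-0.06,-0.88,-0.24,1],[0.37,0.05,0.16,-0.06,-0.88,-0.24,1],[0.38,0.06,0.13,-0.06,-0.88,-0.24,1],[0.39,0.06,0.1,-0.06,-0.88,-0.24,1],[0.4,0.07,0.08,-0.06,-0.88,-0.24,1],[0.4,0.08,0.05,-0.06,-0.88,-0.24,1],[0.4,0.09,0.02,-0.06,-0.88,-0.24,1],[0.4,0.09,-0.01,-0.06,-0.88,-0.24,1],[0.39,0.1,-0.04,-0.06,-0.88,-0.24,1]]
```

{"method": "play_rows", "body": {
  "increments": [
    [-0.28,0.06,0.29,-0.06,-0.88,-0.24,1],
    [-0.26,0.06,0.31,-0.06,-0.88,-0.24,1],
    [-0.24,0.05,0.33,-0.06,-0.88,-0.24,1],
    [-0.22,0.04,0.34,-0.06,-0.88,-0.24,1],
    [-0.2,0.04,0.36,-0.06,-0.88,-0.24,1],
    [-0.17,0.03,0.37,-0.06,-0.88,-0.24,1],
    [-0.14,0.03,0.38,-0.06,-0.88,-0.24,1],
    [-0.12,0.02,0.39,-0.06,-0.88,-0.24,1],
    [-0.09,0.02,0.4,-0.06,-0.88,-0.24,1],
    [-0.06,0.02,0.4,-0.06,-0.88,-0.24,1],
    [-0.03,0.01,0.41,-0.06,-0.88,-0.24,1],
    [0,0.01,0.41,-0.06,-0.88,-0.24,1]
  ]
}}

```text
time_s: 1.3
position: [0.2863, -0.3236, 0.2086]
orientation: [[0.945, 0.131, 0.3], [-0.272, -0.197, 0.942], [0.183, -0.972, -0.151]]
ft_force: [-0.1, -0.2, -0.2]
grip_width: 0.0851
```

{"method": "play_rows", "body": {
  "increments": [
    [0.02,0.01,0.41,-0.06,-0.88,-0.24,1],
    [0.05,0.01,0.41,-0.06,-0.88,-0.24,1],
    [0.08,0.01,0.4,-0.06,-0.88,-0.24,1],
    [0.11,0.01,0.39,-0.06,-0.88,-0.24,1],
    [0.14,0.01,0.39,-0.06,-0.88,-0.24,1],
    [0.16,0.01,0.38,-0.06,-0.88,-0.24,1],
    [0.19,0.01,0.36,-0.06,-0.88,-0.24,1],
    [0.21,0.01,0.35,-0.06,-0.88,-0.24,1],
    [0.24,0.01,0.33,-0.06,-0.88,-0.24,1],
    [0.26,0.02,0.32,-0.06,-0.88,-0.24,1],
    [0.28,0.02,0.3,-0.06,-0.88,-0.24,1],
    [0.3,0.02,0.28,-0.06,-0.88,-0.24,1]
  ]
}}

```text
time_s: 2.3
position: [0.3537, -0.1304, 0.1752]
orientation: [[0.78, 0.365, -0.508], [0.601, -0.213, 0.77], [0.173, -0.906, -0.386]]
ft_force: [-0.3, 0.6, -0.2]
grip_width: 0.0855
```

```bash
cat > grip.py <<'E'
import sys
from h import *
al=60;R=tool(SY,al);y=R[:,1]
h=np.array([np.cos(np.radians(SY)),np.sin(np.radians(SY)),0])
g=SC-.0698*h+[0,0,.0679]
s,Rc,p=state();print(s["time_s"],p,s["joints"].round(1),s["grip_width"])
rows(R,g+.008*y-float(sys.argv[1])*y,int(sys.argv[2]),1)
E
python3 grip.py .1 14
```

```text
2.3 [ 0.35370416 -0.13044873  0.17516801] [-34.4 -16.  -44.6  36.4   1.8  20.4] 0.08547291966944078
n 14 max 0.69
[[0.28,0.03,0.16,-0.04,-0.69,-0.18,1],[0.29,0.04,0.14,-0.04,-0.69,-0.18,1],[0.29,0.04,0.13,-0.04,-0.69,-0.18,1],[0.3,0.04,0.11,-0.04,-0.69,-0.18,1],[0.31,0.05,0.09,-0.04,-0.69,-0.18,1],[0.31,0.05,0.08,-0.04,-0.69,-0.18,1],[0.31,0.06,0.06,-0.04,-0.69,-0.18,1],[0.31,0.06,0.04,-0.04,-0.69,-0.18,1],[0.32,0.07,0.02,-0.04,-0.69,-0.18,1],[0.32,0.07,0.01,-0.04,-0.69,-0.18,1],[0.31,0.07,-0.01,-0.04,-0.69,-0.18,1],[0.31,0.08,-0.03,-0.04,-0.69,-0.18,1]]
[[0.31,0.08,-0.04,-0.04,-0.69,-0.18,1],[0.3,0.09,-0.06,-0.04,-0.69,-0.18,1]]
```

{"method": "play_rows", "body": {
  "increments": [
    [0.33,0.03,0.19,-0.05,-0.81,-0.21,1],
    [0.34,0.04,0.16,-0.05,-0.81,-0.21,1],
    [0.34,0.04,0.15,-0.05,-0.81,-0.21,1],
    [0.35,0.05,0.13,-0.05,-0.81,-0.21,1],
    [0.36,0.06,0.1,-0.05,-0.81,-0.21,1],
    [0.36,0.06,0.09,-0.05,-0.81,-0.21,1],
    [0.36,0.07,0.07,-0.05,-0.81,-0.21,1],
    [0.36,0.07,0.05,-0.05,-0.81,-0.21,1],
    [0.37,0.08,0.02,-0.05,-0.81,-0.21,1],
    [0.37,0.08,0.01,-0.05,-0.81,-0.21,1],
    [0.37,0.08,-0.01,-0.05,-0.81,-0.21,1],
    [0.37,0.09,-0.04,-0.05,-0.81,-0.21,1]
  ]
}}

```text
time_s: 3.3
position: [0.4275, 0.0434, 0.1497]
orientation: [[0.085, 0.504, -0.86], [0.996, -0.056, 0.066], [-0.015, -0.862, -0.507]]
ft_force: [0.3, -1.0, 0.4]
grip_width: 0.0854
```

```bash
python3 grip.py .1 2;python3 - <<'E'
from h import *
f,c,E=cam("wrist")
h=np.array([np.cos(np.radians(SY)),np.sin(np.radians(SY)),0]);l=np.array([-h[1],h[0],0])
for x,y,z in((-69.8,0,67.9),(-83.4,0,94.9),(36,32,2),(36,-32,2),(-36,32,28),(-36,-32,28)):
    u=proj(c,E,SC+h*x/1e3+l*y/1e3+[0,0,z/1e3]);cv2.circle(f,tuple(int(a) for a in u),3,(0,0,255),1)
cv2.imwrite("pics/w1.png",f)
E
```

```text
3.3 [0.42752225 0.04342078 0.1496508 ] [ -5.  -10.5 -48.3  21.8  -0.7  -0.5] 0.0854189936903344
n 2 max 0.29
[[-0.19,0.06,-0.14,0.05,0.29,0.06,1],[-0.18,0.06,-0.14,0.05,0.29,0.06,1]]
```

View pics/w1.png

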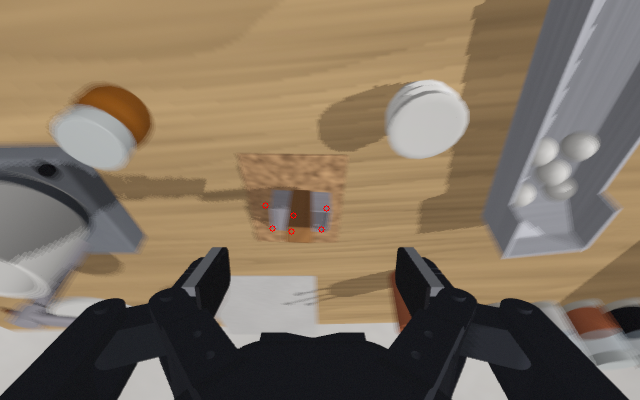

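{"method": "play_rows", "body": {
  "increments": [
    [-0.19,0.06,-0.14,0.05,0.29,0.06,1],
    [-0.18,0.06,-0.14,0.05,0.29,0.06,1],
    [0,0,0,0,0,0,1],
    [0,0,0,0,0,0,1]
  ]
}}

```text
time_s: 3.68
position: [0.4395, 0.0271, 0.1514]
orientation: [[0.132, 0.495, -0.859], [0.991, -0.064, 0.115], [0.002, -0.867, -0.499]]
ft_force: [-0.1, -0.6, -0.8]
grip_width: 0.0853
```

```bash
python3 grip.py .1 1;python3 - <<'E'
from h import *
f,c,E=cam("wrist")
h=np.array([np.cos(np.radians(SY)),np.sin(np.radians(SY)),0]);l=np.array([-h[1],h[0],0])
for x,y,z in((-69.8,0,67.9),(-83.4,0,94.9),(36,32,2),(36,-32,2),(-36,32,28),(-36,-32,28)):
    u=proj(c,E,SC+h*x/1e3+l*y/1e3+[0,0,z/1e3]);cv2.circle(f,tuple(int(a*1) for a in u),2,(0,0,255),1)
cv2.imwrite("pics/w2.png",cv2.resize(f[120:300,200:440],None,fx=3,fy=3))
E
```

```text
3.6833 [0.43954273 0.02712073 0.15138524] [ -7.5  -9.3 -46.8  22.6   0.1   0.2] 0.08529686230600161
n 1 max 0.03
[[0.01,-0.02,0.03,-0.01,-0.03,0.02,1]]
```

View pics/w2.png

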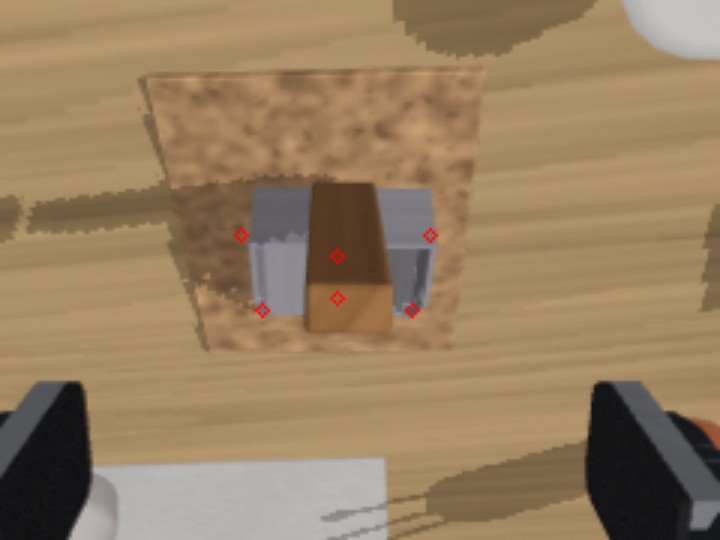

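```bash
sed -i 's/\[.553,.0125,.004\]/[.555,.0152,.004]/' h.py; python3 grip.py 0 8
```

```text
3.7333 [0.4396738  0.02708618 0.15150337] [ -7.5  -9.3 -46.8  22.5   0.1   0.2] 0.08526924841138836
n 8 max 0.31
[[0.01,0.31,-0.0,-0.0,-0.0,0.0,1],[0.01,0.31,-0.0,-0.0,-0.0,0.0,1],[0.01,0.31,-0.0,-0.0,-0.0,0.0,1],[0.01,0.31,-0.0,-0.0,-0.0,0.0,1],[0.01,0.31,-0.0,-0.0,-0.0,0.0,1],[0.01,0.31,-0.0,-0.0,-0.0,0.0,1],[0.01,0.31,-0.0,-0.0,-0.0,0.0,1],[0.01,0.31,-0.0,-0.0,-0.0,0.0,1]]
```

{"method": "play_rows", "body": {
  "increments": [
    [0.01,0.31,0,0,0,0,1],
    [0.01,0.31,0,0,0,0,1],
    [0.01,0.31,0,0,0,0,1],
    [0.01,0.31,0,0,0,0,1],
    [0.01,0.31,0,0,0,0,1],
    [0.01,0.31,0,0,0,0,1],
    [0.01,0.31,0,0,0,0,1],
    [0.01,0.31,0,0,0,0,1],
    [0,0,0,0,0,0,1],
    [0,0,0,0,0,0,1]
  ]
}}

```text
time_s: 4.57
position: [0.4915, 0.0174, 0.0646]
orientation: [[0.147, 0.498, -0.854], [0.989, -0.071, 0.129], [0.004, -0.864, -0.503]]
ft_force: [-0.2, -0.0, 1.0]
grip_width: 0.0855
```

```bash
python3 grip.py 0 1
```

```text
4.5667 [0.49150088 0.0174083  0.06463697] [ -7.6   4.1 -51.7   4.   -0.3   0.8] 0.0854907360866546
n 1 max 0.2
[[0.15,-0.04,0.05,0.05,-0.2,-0.07,1]]
```

{"method": "play_rows", "body": {
  "increments": [
    [0.15,-0.04,0.05,0.05,-0.2,-0.07,1],
    [0,0,0,0,0,0,0],
    [0,0,0,0,0,0,-0.5],
    [0,0,0,0,0,0,-1],
    [0,0,0,0,0,0,-1],
    [0,0,0,0,0,0,-1],
    [0,0,0,0,0,0,-1],
    [0,0,0,0,0,0,-1],
    [0,0,0,0,0,0,-1],
    [0,0,0,0,0,0,-1]
  ],
  "squeeze": 100
}}

```text
time_s: 5.4
position: [0.4893, 0.024, 0.0685]
orientation: [[0.13, 0.499, -0.857], [0.992, -0.065, 0.112], [0.0, -0.864, -0.503]]
ft_force: [-0.3, -0.4, 1.6]
grip_width: 0.0207
```

```bash
python3 grip.py 0 1
```

```text
5.4 [0.48925163 0.02397734 0.06850948] [ -6.8   3.5 -51.5   4.8  -0.3   0.5] 0.020695298033417655
n 1 max 0.08
[[-0.0,0.08,0.03,0.04,0.01,0.0,1]]
```

```bash
cat >> h.py <<'E'
def scoopT(pos,yaw,pitch):  # pitch>0: mouth up
    T=np.eye(4);T[:3,:3]=(Ro.from_euler('z',yaw,degrees=True)*Ro.from_euler('y',-pitch,degrees=True)).as_matrix();T[:3,3]=pos;return T
try: G=np.load("G.npy")   # tool->scoop
except Exception: G=None
def toolfor(pos,yaw,pitch): T=scoopT(pos,yaw,pitch)@np.linalg.inv(G);return T[:3,:3],T[:3,3]
def liptray(x,z,pitch,y=0):  # scoop origin for lip at tray (x,y,z)
    t=scoopT([0,0,0],TY,0)[:3,:3];R=scoopT([0,0,0],TY,pitch)[:3,:3]
    return TRAY+t@np.array([x,y,z])-R@np.array([.036,0,0])
def cur():
    s,R,p=state();T=np.eye(4);T[:3,:3]=R;T[:3,3]=p;S=T@G
    yaw=np.degrees(np.arctan2(S[1,0],S[0,0]));pit=np.degrees(np.arcsin(S[2,0]))
    lip=(S@[.036,0,0,1])[:3];t=scoopT([0,0,0],TY,0)[:3,:3];lt=t.T@(lip-TRAY)
    print("t",round(s["time_s"],2),"J",s["joints"].round(1),"F",s["ft_force"].round(1),"grip",round(s["grip_width"],4))
    print("scoop yaw %.1f pitch %.1f roll %.1f lip world %s tray %s mm"%(yaw,pit,np.degrees(np.arcsin(S[2,1])),(lip*1e3).round(1),(lt*1e3).round(1)))
E
python3 - <<'E'
from h import *
s,R,p=state();T=np.eye(4);T[:3,:3]=R;T[:3,3]=p
G=np.linalg.inv(T)@scoopT(SC,SY,0);np.save("G.npy",G);print(G.round(3))
D=[((-76.24,14.85,1.19,76.42),(.2105,-.5078,.2417)),((-34.4,-16,-44.6,36.4),(.3537,-.1304,.1752)),((-5,-10.5,-48.3,21.8),(.4275,.0434,.1497)),((-7.5,-9.3,-46.8,22.6),(.4395,.0271,.1514)),((-7.6,4.1,-51.7,4.0),(.4915,.0174,.0646)),((-6.8,3.5,-51.5,4.8),(.4893,.0240,.0685))]
A=[];b=[]
def rw(J2,J3,J4):
    a1,a2,a3=np.radians([J2,J2-J3,J2-J3+J4]);o=[[1,0],[0,1]]
    for a in(a1,a2,a3): o[0]+= [np.cos(a),np.sin(a)];o[1]+=[-np.sin(a),np.cos(a)]
    return o
for J,q in D:
    j=np.radians(J[0]);rad=q[0]*np.cos(j)+q[1]*np.sin(j);lat=-q[0]*np.sin(j)+q[1]*np.cos(j)
    print("lat",round(lat,4));A+=rw(*J[1:]);b+=[rad,q[2]]
x,res,rk,sv=np.linalg.lstsq(np.array(A),b,rcond=1e-3);print(x.round(3),rk,np.abs(np.array(A)@x-b).max())
from scipy.optimize import fsolve
for rad,z,th in((.39,.068,60),(.40,.068,60),(.41,.068,60),(.43,.068,60),(.40,.075,70),(.46,.068,60),(.45,.1,40),(.44,.25,105),(.44,.28,115)):
    f=lambda q:(np.array(rw(q[0],q[1],th-q[0]+q[1]))@x-[rad,z]);q,_,ok,_=fsolve(f,[0,-50],full_output=1);print(rad,z,th,q.round(1),(th-q[0]+q[1]).round(1),ok)
E
```

```text
[[-0.001  1.     0.    -0.   ]
 [ 0.503  0.    -0.864  0.089]
 [-0.864 -0.    -0.503 -0.025]
 [ 0.     0.     0.     1.   ]]
lat 0.0837
lat 0.0922
lat 0.0805
lat 0.0842
lat 0.0823
lat 0.0818
[-0.009  0.132 -0.003  0.591  0.404  0.029  0.396  0.005] 8 0.0002643571986842841
0.39 0.068 60 [ -5.7 -60.2] 5.6 1
0.4 0.068 60 [ -4.6 -59.3] 5.3 1
0.41 0.068 60 [ -3.5 -58.4] 5.1 1
0.43 0.068 60 [ -1.5 -56.6] 4.9 1
0.4 0.075 70 [ -2.2 -49.6] 22.6 1
0.46 0.068 60 [  1.5 -53.7] 4.9 1
0.45 0.1 40 [ -0.3 -71.3] -31.0 1
0.44 0.25 105 [14.8  0.6] 90.8 1
0.44 0.28 115 [21.  10.6] 104.6 1
```

```bash
sed -i 's/al=60/al=76/' grip.py; python3 grip.py 0 5
```

```text
5.4 [0.48925163 0.02397734 0.06850948] [ -6.8   3.5 -51.5   4.8  -0.3   0.5] 0.020695298033417655
n 5 max 0.71
[[-0.0,0.02,0.02,0.71,0.0,0.0,1],[-0.0,0.02,0.02,0.71,0.0,0.0,1],[-0.0,0.02,0.02,0.71,0.0,0.0,1],[-0.0,0.02,0.01,0.71,0.0,0.0,1],[-0.0,0.02,0.01,0.71,0.0,0.0,1]]
```

{"method": "play_rows", "body": {
  "increments": [
    [0,0,0,0,0,0,0],
    [0,0,0,0,0,0,0],
    [0,0,0,0,0,0,0],
    [0,0,0,0,0,0,0],
    [0,0,0,0,0,0,0]
  ]
}}

```text
time_s: 5.82
position: [0.4894, 0.024, 0.0684]
orientation: [[0.13, 0.499, -0.857], [0.992, -0.065, 0.113], [0.0, -0.864, -0.503]]
ft_force: [0.7, 0.7, -0.5]
grip_width: 0.0426
```

{"method": "play_rows", "body": {
  "increments": [
    [0,0.01,0.02,0.71,0,0,0],
    [0,0.01,0.02,0.71,0,0,0],
    [0,0.01,0.02,0.71,0,0,0],
    [0,0.01,0.01,0.71,0,0,0],
    [0,0.01,0.01,0.71,0,0,0],
    [0,0,0,0,0,0,-0.5],
    [0,0,0,0,0,0,-1],
    [0,0,0,0,0,0,-1],
    [0,0,0,0,0,0,-1],
    [0,0,0,0,0,0,-1],
    [0,0,0,0,0,0,-1]
  ],
  "squeeze": 110
}}

```text
time_s: 6.73
position: [0.485, 0.0245, 0.0649]
orientation: [[0.13, 0.232, -0.964], [0.992, -0.031, 0.126], [-0.001, -0.972, -0.234]]
ft_force: [1.3, 0.1, 1.5]
grip_width: 0.0206
```

```bash
cat >> h.py <<'E'
def plan(pos,yaw,pitch,n,claw=-1): return rows(*toolfor(pos,yaw,pitch),n,claw)
def chain(wps,claw=-1):  # [(pos,yaw,pitch,n)]
    R,p=state()[1:]
    for pos,yaw,pit,n in wps:
        R1,p1=toolfor(np.asarray(pos),yaw,pit);rows(R1,p1,n,claw,R,p);R,p=R1,p1
E
python3 - <<'E'
import h
from h import *
s,R,p=state();T=np.eye(4);T[:3,:3]=R;T[:3,3]=p
h.G=np.linalg.inv(T)@scoopT(SC,SY,0);np.save("G.npy",h.G);cur();print("HOME tcp",p,R)
np.savez("home.npz",R=R,p=p)
chain([(SC+[0,0,.11],SY,0,6),(liptray(-.042,.075,0),TY,0,18)])
E
```

```text
t 6.73 J [ -6.9   8.8 -37.1  30.5  -0.2   0.5] F [1.3 0.1 1.5] grip 0.0206
scoop yaw -7.5 pitch -0.0 roll -0.0 lip world [590.7  10.5   4. ] tray [  73.4 -260.5    4. ] mm
HOME tcp [0.48503258 0.02449612 0.06486917] [[ 1.29831811e-01  2.32329328e-01 -9.63932977e-01]
 [ 9.91535888e-01 -3.09443062e-02  1.26091370e-01]
 [-5.33513815e-04 -9.72144811e-01 -2.34380422e-01]]
n 6 max 0.45
[[-0.0,-0.45,-0.11,-0.0,0.0,-0.0,-1],[-0.0,-0.45,-0.11,-0.0,0.0,-0.0,-1],[-0.0,-0.45,-0.11,-0.0,0.0,-0.0,-1],[-0.0,-0.45,-0.11,-0.0,0.0,-0.0,-1],[-0.0,-0.45,-0.11,-0.0,0.0,-0.0,-1],[-0.0,-0.45,-0.11,-0.0,0.0,-0.0,-1]]
n 18 max 0.32
[[0.27,-0.0,0.25,-0.0,-0.18,-0.04,-1],[0.27,-0.0,0.25,-0.0,-0.18,-0.04,-1],[0.28,-0.0,0.24,-0.0,-0.18,-0.04,-1],[0.28,-0.0,0.24,-0.0,-0.18,-0.04,-1],[0.28,-0.0,0.23,-0.0,-0.18,-0.04,-1],[0.29,0.0,0.23,-0.0,-0.18,-0.04,-1],[0.29,0.0,0.23,-0.0,-0.18,-0.04,-1],[0.29,0.0,0.22,-0.0,-0.18,-0.04,-1],[0.3,0.0,0.22,-0.0,-0.18,-0.04,-1],[0.3,0.0,0.21,-0.0,-0.18,-0.04,-1],[0.3,0.01,0.21,-0.0,-0.18,-0.04,-1],[0.3,0.01,0.2,-0.0,-0.18,-0.04,-1]]
[[0.31,0.01,0.2,-0.0,-0.18,-0.04,-1],[0.31,0.01,0.2,-0.0,-0.18,-0.04,-1],[0.31,0.01,0.19,-0.0,-0.18,-0.04,-1],[0.32,0.01,0.19,-0.0,-0.18,-0.04,-1],[0.32,0.01,0.18,-0.0,-0.18,-0.04,-1],[0.32,0.01,0.18,-0.0,-0.18,-0.04,-1]]
```

{"method": "play_rows", "body": {
  "increments": [
    [0,-0.45,-0.11,0,0,0,-1],
    [0,-0.45,-0.11,0,0,0,-1],
    [0,-0.45,-0.11,0,0,0,-1],
    [0,-0.45,-0.11,0,0,0,-1],
    [0,-0.45,-0.11,0,0,0,-1],
    [0,-0.45,-0.11,0,0,0,-1]
  ]
}}

```text
time_s: 7.23
position: [0.4778, 0.0257, 0.1726]
orientation: [[0.129, 0.219, -0.967], [0.992, -0.029, 0.126], [-0.0, -0.975, -0.221]]
ft_force: [1.2, -0.2, -1.5]
grip_width: 0.0204
```

{"method": "play_rows", "body": {
  "increments": [
    [0.27,0,0.25,0,-0.18,-0.04,-1],
    [0.27,0,0.25,0,-0.18,-0.04,-1],
    [0.28,0,0.24,0,-0.18,-0.04,-1],
    [0.28,0,0.24,0,-0.18,-0.04,-1],
    [0.28,0,0.23,0,-0.18,-0.04,-1],
    [0.29,0,0.23,0,-0.18,-0.04,-1],
    [0.29,0,0.23,0,-0.18,-0.04,-1],
    [0.29,0,0.22,0,-0.18,-0.04,-1],
    [0.3,0,0.22,0,-0.18,-0.04,-1],
    [0.3,0,0.21,0,-0.18,-0.04,-1],
    [0.3,0.01,0.21,0,-0.18,-0.04,-1],
    [0.3,0.01,0.2,0,-0.18,-0.04,-1]
  ]
}}

```text
time_s: 8.23
position: [0.3626, 0.1754, 0.1402]
orientation: [[-0.058, 0.215, -0.975], [0.998, 0.011, -0.057], [-0.002, -0.977, -0.215]]
ft_force: [-0.2, -0.1, -1.5]
grip_width: 0.0205
```

{"method": "play_rows", "body": {
  "increments": [
    [0.31,0.01,0.2,0,-0.18,-0.04,-1],
    [0.31,0.01,0.2,0,-0.18,-0.04,-1],
    [0.31,0.01,0.19,0,-0.18,-0.04,-1],
    [0.32,0.01,0.19,0,-0.18,-0.04,-1],
    [0.32,0.01,0.18,0,-0.18,-0.04,-1],
    [0.32,0.01,0.18,0,-0.18,-0.04,-1],
    [0,0,0,0,0,0,-1],
    [0,0,0,0,0,0,-1]
  ]
}}

```text
time_s: 8.9
position: [0.2957, 0.2495, 0.1192]
orientation: [[-0.161, 0.202, -0.966], [0.987, 0.03, -0.158], [-0.003, -0.979, -0.204]]
ft_force: [-0.5, -0.6, -1.6]
grip_width: 0.0205
```

```bash
python3 - <<'E'
from h import *
cur();plan(liptray(-.042,.07,0),TY,0,3)
f,c,E=cam("top")
k=cv2.resize(f[185:330,180:280],None,fx=4,fy=4,interpolation=cv2.INTER_CUBIC)
f2,c2,E2=cam("wrist");s,R,p=state();T=np.eye(4);T[:3,:3]=R;T[:3,3]=p;S=T@G
for x,y,z in((36,32,2),(36,-32,2),(-36,32,28),(-36,-32,28)):
    P=(S@[x/1e3,y/1e3,z/1e3,1])[:3]
    u=proj(c2,E2,P);cv2.circle(f2,tuple(int(a) for a in u),2,(0,0,255),1)
    u=proj(c,E,P);cv2.circle(k,(int((u[0]-180)*4),int((u[1]-185)*4)),3,(0,0,255),1)
t=scoopT(TRAY,TY,0)
for x,y,z in((-150,37,38),(-150,-37,38),(95,37,60),(95,-37,60)):
    P=(t@[x/1e3,y/1e3,z/1e3,1])[:3]
    u=proj(c2,E2,P);cv2.circle(f2,tuple(int(a) for a in u),2,(0,255,0),1)
    u=proj(c,E,P);cv2.circle(k,(int((u[0]-180)*4),int((u[1]-185)*4)),3,(0,255,0),1)
o=np.zeros((580,800,3),np.uint8);o[:,:400]=k;o[:250,400:]=cv2.resize(f2,(400,250))
o[250:550,400:]=cv2.resize(f2[150:300,220:420],(400,300))
cv2.imwrite("pics/c3.png",o)
E
```

```text
t 8.9 J [ 31.   -2.7 -39.4  42.4  -4.5  21.3] F [-0.5 -0.6 -1.6] grip 0.0205
scoop yaw 9.2 pitch -1.8 roll -0.2 lip world [399. 266.  55.] tray [-82.9  18.2  55. ] mm
n 3 max 0.34
[[-0.14,-0.03,-0.33,-0.13,0.12,0.01,-1],[-0.13,-0.03,-0.33,-0.13,0.12,0.01,-1],[-0.13,-0.02,-0.34,-0.13,0.12,0.01,-1]]
```

View pics/c3.png

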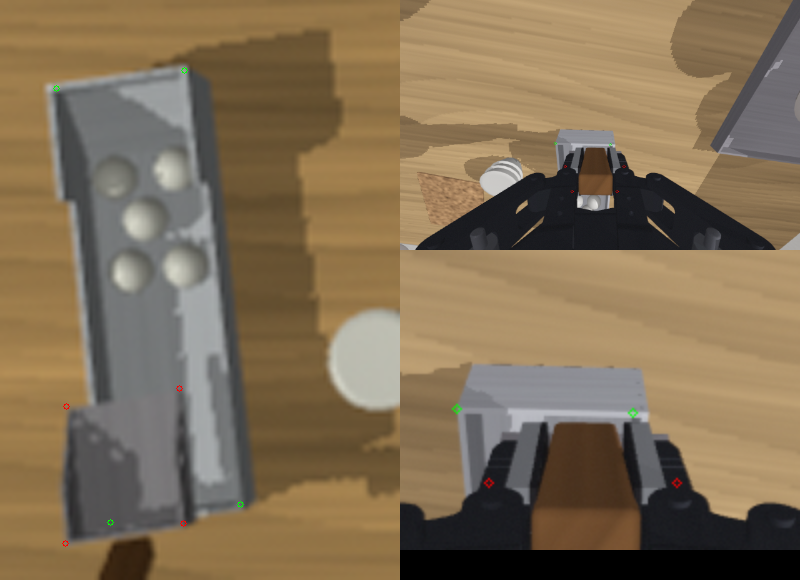

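{"method": "play_rows", "body": {
  "increments": [
    [-0.14,-0.03,-0.33,-0.13,0.12,0.01,-1],
    [-0.13,-0.03,-0.33,-0.13,0.12,0.01,-1],
    [-0.13,-0.02,-0.34,-0.13,0.12,0.01,-1],
    [0,0,0,0,0,0,-1],
    [0,0,0,0,0,0,-1]
  ]
}}

```text
time_s: 9.42
position: [0.3399, 0.2362, 0.1316]
orientation: [[-0.125, 0.235, -0.964], [0.992, 0.03, -0.122], [0.001, -0.972, -0.237]]
ft_force: [-0.5, 0.4, -2.3]
grip_width: 0.0207
```

```bash
python3 - <<'E'
from h import *
cur();chain([(liptray(-.04,.012,-2),TY,-2,6)])
E
```

```text
t 9.42 J [ 26.2  -2.  -37.1  41.9  -4.4  18.5] F [-0.5  0.4 -2.3] grip 0.0207
scoop yaw 7.2 pitch 0.1 roll 0.1 lip world [445.8 249.5  71. ] tray [-38.7  -4.4  71. ] mm
n 6 max 0.23
[[0.02,0.22,0.05,0.08,-0.02,-0.0,-1],[0.02,0.22,0.05,0.08,-0.02,-0.0,-1],[0.02,0.22,0.05,0.08,-0.02,-0.0,-1],[0.02,0.22,0.05,0.08,-0.02,-0.0,-1],[0.02,0.23,0.04,0.08,-0.02,-0.0,-1],[0.02,0.23,0.04,0.08,-0.02,-0.0,-1]]
```

{"method": "play_rows", "body": {
  "increments": [
    [0.06,0.22,0.05,0.08,-0.02,0,-1],
    [0.06,0.22,0.05,0.08,-0.02,0,-1],
    [0,0.22,0.05,0.08,-0.02,0,-1],
    [0,0.22,0.05,0.08,-0.02,0,-1],
    [0,0.2,0.04,0.08,-0.02,0,-1],
    [0,0.15,0.04,0.08,-0.02,0,-1],
    [0,0,0,0,0,0,-1],
    [0,0,0,0,0,0,-1]
  ]
}}

```text
time_s: 10.08
position: [0.337, 0.2405, 0.0735]
orientation: [[-0.135, 0.189, -0.973], [0.991, 0.023, -0.133], [-0.003, -0.982, -0.19]]
ft_force: [0.2, 0.2, -2.9]
grip_width: 0.0204
```

```bash
python3 - <<'E'
from h import *
cur();chain([(liptray(-.035,.004,-2),TY,-2,3)])
E
```

```text
t 10.08 J [ 26.4   3.5 -41.2  35.   -3.6  18.3] F [ 0.2  0.2 -2.9] grip 0.0204
scoop yaw 7.7 pitch -2.6 roll -0.1 lip world [439.8 254.2   7.9] tray [-43.9   1.    7.9] mm
n 3 max 0.06
[[-0.01,0.05,-0.06,-0.04,0.01,-0.01,-1],[-0.01,0.05,-0.06,-0.04,0.01,-0.01,-1],[-0.01,0.05,-0.06,-0.04,0.01,-0.01,-1]]
```

{"method": "play_rows", "body": {
  "increments": [
    [0,0.05,0,0,0,0,-1],
    [0,0.04,0,0,0,0,-1],
    [0,0.03,0,0,0,0,-1],
    [0,0,0,0,0,0,-1]
  ]
}}

```text
time_s: 10.42
position: [0.3384, 0.2408, 0.069]
orientation: [[-0.136, 0.19, -0.972], [0.991, 0.023, -0.134], [-0.003, -0.982, -0.191]]
ft_force: [-0.1, -0.6, -1.2]
grip_width: 0.0204
```

```bash
python3 - <<'E'
from h import *
cur();chain([(liptray(.052,.003,-2),TY,-2,24)])
E
```

```text
t 10.42 J [ 26.4   3.9 -41.5  34.1  -3.6  18.2] F [-0.1 -0.6 -1.2] grip 0.0204
scoop yaw 7.7 pitch -2.5 roll -0.1 lip world [441.3 254.6   3.4] tray [-42.5   1.2   3.4] mm
n 24 max 0.1
[[-0.0,0.02,-0.1,-0.0,0.0,-0.0,-1],[-0.0,0.02,-0.1,-0.0,0.0,-0.0,-1],[-0.0,0.02,-0.1,-0.0,0.0,-0.0,-1],[-0.0,0.02,-0.1,-0.0,0.0,-0.0,-1],[-0.0,0.02,-0.1,-0.0,0.0,-0.0,-1],[-0.0,0.02,-0.1,-0.0,0.0,-0.0,-1],[-0.0,0.02,-0.1,-0.0,0.0,-0.0,-1],[-0.0,0.02,-0.1,-0.0,0.0,-0.0,-1],[-0.0,0.02,-0.1,-0.0,0.0,-0.0,-1],[-0.0,0.02,-0.1,-0.0,0.0,-0.0,-1],[-0.0,0.02,-0.1,-0.0,0.0,-0.0,-1],[-0.0,0.02,-0.1,-0.0,0.0,-0.0,-1]]
[[-0.0,0.02,-0.1,-0.0,0.0,-0.0,-1],[-0.0,0.02,-0.1,-0.0,0.0,-0.0,-1],[-0.0,0.02,-0.1,-0.0,0.0,-0.0,-1],[-0.0,0.02,-0.1,-0.0,0.0,-0.0,-1],[-0.0,0.02,-0.1,-0.0,0.0,-0.0,-1],[-0.0,0.02,-0.1,-0.0,0.0,-0.0,-1],[-0.0,0.02,-0.1,-0.0,0.0,-0.0,-1],[-0.0,0.02,-0.1,-0.0,0.0,-0.0,-1],[-0.0,0.02,-0.1,-0.0,0.0,-0.0,-1],[-0.0,0.02,-0.1,-0.0,0.0,-0.0,-1],[-0.0,0.02,-0.1,-0.0,0.0,-0.0,-1],[-0.0,0.02,-0.1,-0.0,0.0,-0.0,-1]]
```

{"method": "play_rows", "body": {
  "increments": [
    [0,0.02,-0.1,0,0,0,-1],
    [0,0.02,-0.1,0,0,0,-1],
    [0,0.02,-0.1,0,0,0,-1],
    [0,0.02,-0.1,0,0,0,-1],
    [0,0.02,-0.1,0,0,0,-1],
    [0,0.02,-0.1,0,0,0,-1],
    [0,0.02,-0.1,0,0,0,-1],
    [0,0.02,-0.1,0,0,0,-1],
    [0,0.02,-0.1,0,0,0,-1],
    [0,0.02,-0.1,0,0,0,-1],
    [0,0.02,-0.1,0,0,0,-1],
    [0,0.02,-0.1,0,0,0,-1]
  ]
}}

```text
time_s: 11.42
position: [0.3924, 0.2483, 0.0695]
orientation: [[-0.135, 0.191, -0.972], [0.991, 0.024, -0.133], [-0.002, -0.981, -0.193]]
ft_force: [-1.1, 0.0, -2.7]
grip_width: 0.0211
```

```bash
python3 - <<'E'
from h import *
cur();chain([(liptray(.057,.003,-2),TY,-2,12)])
E
```

```text
t 11.42 J [ 23.9   8.2 -36.3  34.8  -3.2  15.8] F [-1.1  0.  -2.7] grip 0.0211
scoop yaw 7.7 pitch -2.4 roll -0.1 lip world [495.4 262.1   4.2] tray [12.2  1.5  4.2] mm
n 12 max 0.09
[[-0.0,0.02,-0.09,-0.01,0.0,-0.0,-1],[-0.0,0.02,-0.09,-0.01,0.0,-0.0,-1],[-0.0,0.02,-0.09,-0.01,0.0,-0.0,-1],[-0.0,0.02,-0.09,-0.01,0.0,-0.0,-1],[-0.0,0.02,-0.09,-0.01,0.0,-0.0,-1],[-0.0,0.02,-0.09,-0.01,0.0,-0.0,-1],[-0.0,0.02,-0.09,-0.01,0.0,-0.0,-1],[-0.0,0.02,-0.09,-0.01,0.0,-0.0,-1],[-0.0,0.02,-0.09,-0.01,0.0,-0.0,-1],[-0.0,0.02,-0.09,-0.01,0.0,-0.0,-1],[-0.0,0.02,-0.09,-0.01,0.0,-0.0,-1],[-0.0,0.02,-0.09,-0.01,0.0,-0.0,-1]]
```

{"method": "play_rows", "body": {
  "increments": [
    [0,0.04,-0.09,0,0,0,-1],
    [0,0.03,-0.09,0,0,0,-1],
    [0,0.03,-0.09,0,0,0,-1],
    [0,0.02,-0.09,0,0,0,-1],
    [0,0.02,-0.09,0,0,0,-1],
    [0,0.02,-0.08,0,0,0,-1],
    [0,0.02,-0.08,0,0,0,-1],
    [0,0.02,-0.08,0,0,0,-1],
    [0,0.02,-0.08,0,0,0,-1],
    [0,0,0,0,0,0,-1]
  ]
}}

```text
time_s: 12.25
position: [0.4279, 0.2537, 0.0676]
orientation: [[-0.136, 0.192, -0.972], [0.991, 0.025, -0.134], [-0.001, -0.981, -0.194]]
ft_force: [-1.2, -0.7, 1.2]
grip_width: 0.0206
```

```bash
python3 - <<'E'
from h import *
cur();chain([(liptray(.058,.004,-1),TY,-1,4),(liptray(.078,.022,16),TY,16,12)])
f,c,E=cam("top")
f2,c2,E2=cam("scene")
o=np.zeros((560,800,3),np.uint8);o[:,:400]=cv2.resize(f[190:330,180:280],None,fx=4,fy=4,interpolation=cv2.INTER_CUBIC)
o[:400,400:]=cv2.resize(f2[200:300,400:500],None,fx=4,fy=4,interpolation=cv2.INTER_CUBIC)
cv2.imwrite("pics/c4.png",o)
E
```

```text
t 12.25 J [ 22.7  11.1 -32.8  35.2  -2.9  14.5] F [-1.2 -0.7  1.2] grip 0.0206
scoop yaw 7.8 pitch -2.4 roll -0.0 lip world [530.9 267.6   2.3] tray [48.2  2.3  2.3] mm
n 4 max 0.07
[[-0.01,0.02,-0.05,-0.07,0.01,0.0,-1],[-0.01,0.02,-0.05,-0.07,0.01,0.0,-1],[-0.01,0.02,-0.05,-0.07,0.01,0.0,-1],[-0.01,0.02,-0.05,-0.07,0.01,0.0,-1]]
n 12 max 0.31
[[0.0,0.03,-0.01,-0.31,0.0,0.0,-1],[0.0,0.03,-0.0,-0.31,0.0,0.0,-1],[0.0,0.03,-0.0,-0.31,0.0,0.0,-1],[0.0,0.03,-0.0,-0.31,0.0,0.0,-1],[0.0,0.03,-0.0,-0.31,0.0,0.0,-1],[0.0,0.03,-0.0,-0.31,0.0,0.0,-1],[0.0,0.03,-0.0,-0.31,0.0,0.0,-1],[0.0,0.04,0.0,-0.31,0.0,0.0,-1],[0.0,0.03,0.0,-0.31,0.0,0.0,-1],[0.0,0.03,0.0,-0.31,0.0,0.0,-1],[0.0,0.03,0.0,-0.31,0.0,0.0,-1],[0.0,0.03,0.0,-0.31,0.0,0.0,-1]]
```

View pics/c4.png

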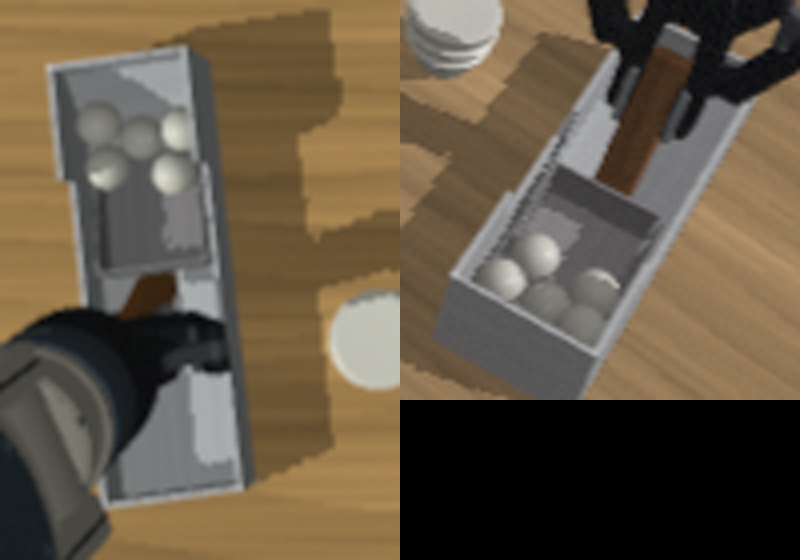

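{"method": "play_rows", "body": {
  "increments": [
    [-0.01,0.01,-0.06,-0.07,0.01,0,-1],
    [-0.01,0.01,-0.06,-0.07,0.01,0,-1],
    [-0.01,0.01,-0.06,-0.07,0.01,0,-1],
    [-0.01,0.01,-0.06,-0.07,0.01,0,-1],
    [0,0.01,-0.04,0,0,0,-1],
    [0,0,0,0,0,0,-1]
  ]
}}

```text
time_s: 12.85
position: [0.4383, 0.2527, 0.0658]
orientation: [[-0.133, 0.212, -0.968], [0.991, 0.027, -0.13], [-0.002, -0.977, -0.214]]
ft_force: [0.1, 0.6, -1.8]
grip_width: 0.0207
```

```bash
python3 - <<'E'
from h import *
cur();chain([(liptray(.080,.026,17),TY,17,12)])
E
```

```text
t 12.85 J [ 22.3  11.5 -32.9  33.6  -3.2  14.3] F [ 0.1  0.6 -1.8] grip 0.0207
scoop yaw 7.6 pitch -1.2 roll -0.1 lip world [542.6 266.5   2.7] tray [59.6 -0.4  2.7] mm
n 12 max 0.33
[[0.0,0.03,-0.01,-0.33,0.0,-0.0,-1],[0.0,0.03,-0.01,-0.33,0.0,-0.0,-1],[0.0,0.03,-0.0,-0.33,0.0,-0.0,-1],[0.0,0.03,-0.0,-0.33,0.0,-0.0,-1],[0.0,0.03,-0.0,-0.33,0.0,-0.0,-1],[0.0,0.03,-0.0,-0.33,0.0,-0.0,-1],[0.0,0.03,-0.0,-0.33,0.0,-0.0,-1],[0.0,0.03,-0.0,-0.33,0.0,-0.0,-1],[0.0,0.03,-0.0,-0.33,0.0,-0.0,-1],[0.0,0.03,0.0,-0.33,0.0,-0.0,-1],[0.0,0.03,0.0,-0.33,0.0,-0.0,-1],[0.0,0.03,0.0,-0.33,0.0,-0.0,-1]]
```

{"method": "play_rows", "body": {
  "increments": [
    [0,0.02,-0.02,-0.33,0,0,-1],
    [0,0.02,-0.02,-0.33,0,0,-1],
    [0,0.03,-0.01,-0.33,0,0,-1],
    [0,0.03,-0.01,-0.33,0,0,-1],
    [0,0.03,0,-0.33,0,0,-1],
    [0,0.03,0,-0.33,0,0,-1],
    [0,0.03,0,-0.33,0,0,-1],
    [0,0.03,0,-0.33,0,0,-1],
    [0,0.03,0,-0.33,0,0,-1],
    [0,0.03,0,-0.33,0,0,-1],
    [0,0.02,0,-0.33,0,0,-1],
    [0,0,0,0,0,0,-1]
  ]
}}

```text
time_s: 13.85
position: [0.4403, 0.2517, 0.0522]
orientation: [[-0.133, 0.483, -0.866], [0.991, 0.062, -0.117], [-0.003, -0.874, -0.487]]
ft_force: [0.2, 0.4, -3.6]
grip_width: 0.0207
```

```bash
python3 - <<'E'
from h import *
cur();chain([(liptray(.082,.036,18),TY,18,4),(liptray(.07,.13,18),TY,18,8)])
f2,c2,E2=cam("scene")
cv2.imwrite("pics/c5.png",cv2.resize(f2[190:310,390:510],None,fx=4,fy=4,interpolation=cv2.INTER_CUBIC))
E
```

```text
t 13.85 J [ 25.1   8.1 -48.6   5.4  -8.5  15.3] F [ 0.2  0.4 -3.6] grip 0.0207
scoop yaw 7.6 pitch 15.6 roll -0.1 lip world [558.3 267.3  22.2] tray [75.2 -1.7 22.2] mm
n 4 max 0.13
[[0.01,-0.03,-0.06,-0.13,0.0,-0.01,-1],[0.01,-0.03,-0.06,-0.13,0.0,-0.01,-1],[0.01,-0.03,-0.06,-0.13,0.0,-0.01,-1],[0.01,-0.03,-0.06,-0.13,0.0,-0.01,-1]]
n 8 max 0.27
[[-0.0,-0.27,-0.12,0.0,0.0,0.0,-1],[-0.0,-0.27,-0.12,0.0,0.0,0.0,-1],[-0.0,-0.27,-0.12,0.0,0.0,0.0,-1],[-0.0,-0.27,-0.12,0.0,0.0,0.0,-1],[-0.0,-0.27,-0.12,0.0,0.0,0.0,-1],[-0.0,-0.27,-0.12,0.0,0.0,0.0,-1],[-0.0,-0.27,-0.12,0.0,0.0,0.0,-1],[-0.0,-0.27,-0.12,0.0,0.0,0.0,-1]]
```

View pics/c5.png

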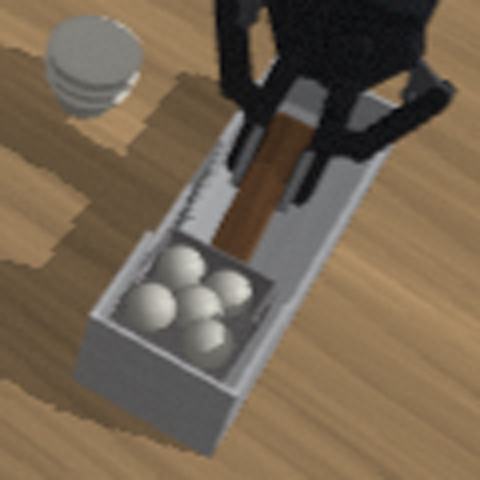

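{"method": "play_rows", "body": {
  "increments": [
    [0.01,-0.05,-0.06,-0.13,0,0,-1],
    [0.01,-0.06,-0.06,-0.13,0,0,-1],
    [0.01,-0.08,-0.06,-0.13,0,0,-1],
    [0.01,-0.1,-0.06,-0.13,0,0,-1],
    [0,-0.15,-0.06,0,0,0,-1],
    [0,-0.2,-0.06,0,0,0,-1],
    [0,-0.22,-0.07,0,0,0,-1],
    [0,-0.22,-0.08,0,0,0,-1],
    [0,-0.22,-0.09,0,0,0,-1],
    [0,-0.2,-0.08,0,0,0,-1],
    [0,-0.15,-0.05,0,0,0,-1],
    [0,-0.1,0,0,0,0,-1]
  ]
}}

```text
time_s: 14.9
position: [0.429, 0.252, 0.1358]
orientation: [[-0.131, 0.52, -0.844], [0.991, 0.066, -0.113], [-0.003, -0.851, -0.525]]
ft_force: [-0.1, 0.8, -3.3]
grip_width: 0.0205
```

```bash
python3 - <<'E'
from h import *
cur();chain([(liptray(.03,.2,15),TY,15,8)])
E
```

```text
t 14.9 J [ 26.4  -1.  -43.4  17.4  -9.9  16.2] F [-0.1  0.8 -3.3] grip 0.0205
scoop yaw 7.6 pitch 18.1 roll -0.1 lip world [548.2 267.6 111. ] tray [ 65.2  -0.  111. ] mm
n 8 max 0.31
[[-0.0,-0.31,-0.07,0.08,-0.0,-0.0,-1],[-0.0,-0.31,-0.06,0.08,-0.0,-0.0,-1],[-0.0,-0.31,-0.06,0.08,-0.0,-0.0,-1],[-0.0,-0.31,-0.06,0.08,-0.0,-0.0,-1],[-0.0,-0.31,-0.06,0.08,-0.0,-0.0,-1],[-0.0,-0.31,-0.06,0.08,-0.0,-0.0,-1],[-0.0,-0.31,-0.05,0.08,-0.0,-0.0,-1],[-0.0,-0.31,-0.05,0.08,-0.0,-0.0,-1]]
```

```bash
cat >> h.py <<'E'
def ease(R1,p1,n,claw=-1,ramp=5):
    s,R0,p0=state();w=Ro.from_matrix(R0.T@R1).as_rotvec()
    k=np.arange(n);g=np.minimum(1,np.minimum((k+1)/ramp,(n-k)/ramp));g=g/g.sum();f=np.r_[0,np.cumsum(g)]
    out=[]
    for i in range(n):
        Rk=R0@Ro.from_rotvec(w*f[i]).as_matrix();v=Rk.T@(p1-p0)*g[i]/.04
        out.append([float(np.round(a,2))+0. for a in (*v,*(w*g[i]/.08))]+[claw])
    for i in range(0,n,12): print(str(out[i:i+12]).replace(" ",""))
def liporg(lip,yaw,pitch): return np.asarray(lip)-scoopT([0,0,0],yaw,pitch)[:3,:3]@[.036,0,0]
E
python3 - <<'E'
from h import *
ease(*toolfor(liporg([.46,-.245,.175],-8,16),-8,16),36)
E
```

```text
[[-0.07,-0.02,0.01,0.0,0.02,0.01,-1],[-0.15,-0.04,0.03,0.01,0.04,0.02,-1],[-0.22,-0.06,0.04,0.01,0.05,0.03,-1],[-0.29,-0.08,0.06,0.01,0.07,0.04,-1],[-0.37,-0.1,0.07,0.01,0.09,0.05,-1],[-0.37,-0.1,0.06,0.01,0.09,0.05,-1],[-0.37,-0.1,0.06,0.01,0.09,0.05,-1],[-0.37,-0.1,0.06,0.01,0.09,0.05,-1],[-0.37,-0.1,0.06,0.01,0.09,0.05,-1],[-0.37,-0.09,0.05,0.01,0.09,0.05,-1],[-0.37,-0.09,0.05,0.01,0.09,0.05,-1],[-0.37,-0.09,0.05,0.01,0.09,0.05,-1]]
[[-0.37,-0.09,0.05,0.01,0.09,0.05,-1],[-0.37,-0.09,0.04,0.01,0.09,0.05,-1],[-0.37,-0.09,0.04,0.01,0.09,0.05,-1],[-0.37,-0.08,0.04,0.01,0.09,0.05,-1],[-0.37,-0.08,0.04,0.01,0.09,0.05,-1],[-0.37,-0.08,0.03,0.01,0.09,0.05,-1],[-0.38,-0.08,0.03,0.01,0.09,0.05,-1],[-0.38,-0.08,0.03,0.01,0.09,0.05,-1],[-0.38,-0.08,0.02,0.01,0.09,0.05,-1],[-0.38,-0.07,0.02,0.01,0.09,0.05,-1],[-0.38,-0.07,0.02,0.01,0.09,0.05,-1],[-0.38,-0.07,0.02,0.01,0.09,0.05,-1]]
[[-0.38,-0.07,0.01,0.01,0.09,0.05,-1],[-0.38,-0.07,0.01,0.01,0.09,0.05,-1],[-0.38,-0.07,0.01,0.01,0.09,0.05,-1],[-0.38,-0.07,0.01,0.01,0.09,0.05,-1],[-0.38,-0.06,0.0,0.01,0.09,0.05,-1],[-0.38,-0.06,0.0,0.01,0.09,0.05,-1],[-0.38,-0.06,0.0,0.01,0.09,0.05,-1],[-0.38,-0.06,0.0,0.01,0.09,0.05,-1],[-0.3,-0.05,-0.01,0.01,0.07,0.04,-1],[-0.23,-0.03,-0.01,0.01,0.05,0.03,-1],[-0.15,-0.02,0.0,0.01,0.04,0.02,-1],[-0.08,-0.01,0.0,0.0,0.02,0.01,-1]]
```

{"method": "play_rows", "body": {
  "increments": [
    [-0.07,-0.02,0.01,0,0.02,0.01,-1],
    [-0.15,-0.04,0.03,0,0.04,0.02,-1],
    [-0.22,-0.06,0.04,0.01,0.05,0.03,-1],
    [-0.29,-0.08,0.06,0.01,0.07,0.04,-1],
    [-0.37,-0.1,0.07,0.01,0.09,0.05,-1],
    [-0.37,-0.1,0.06,0.01,0.09,0.05,-1],
    [-0.37,-0.1,0.06,0.01,0.09,0.05,-1],
    [-0.37,-0.1,0.06,0.01,0.09,0.05,-1],
    [-0.37,-0.1,0.06,0.01,0.09,0.05,-1],
    [-0.37,-0.09,0.05,0.01,0.09,0.05,-1],
    [-0.37,-0.09,0.05,0.01,0.09,0.05,-1],
    [-0.37,-0.09,0.05,0.01,0.09,0.05,-1]
  ]
}}

```text
time_s: 15.9
position: [0.395, 0.0905, 0.1529]
orientation: [[-0.045, 0.51, -0.859], [0.999, 0.021, -0.04], [-0.003, -0.86, -0.51]]
ft_force: [0.2, 0.6, -4.0]
grip_width: 0.0202
```

{"method": "play_rows", "body": {
  "increments": [
    [-0.37,-0.09,0.05,0.01,0.09,0.05,-1],
    [-0.37,-0.09,0.04,0.01,0.09,0.05,-1],
    [-0.37,-0.09,0.04,0.01,0.09,0.05,-1],
    [-0.37,-0.08,0.04,0.01,0.09,0.05,-1],
    [-0.37,-0.08,0.04,0.01,0.09,0.05,-1],
    [-0.37,-0.08,0.03,0.01,0.09,0.05,-1],
    [-0.38,-0.08,0.03,0.01,0.09,0.05,-1],
    [-0.38,-0.08,0.03,0.01,0.09,0.05,-1],
    [-0.3,-0.06,0.02,0.01,0.07,0.04,-1],
    [-0.22,-0.05,0.02,0.01,0.05,0.03,-1],
    [-0.15,-0.03,0.01,0,0.03,0.02,-1],
    [-0.07,-0.02,0,0,0.02,0,-1]
  ]
}}

```text
time_s: 16.9
position: [0.3542, -0.0725, 0.1699]
orientation: [[0.057, 0.496, -0.867], [0.998, -0.035, 0.046], [-0.007, -0.868, -0.497]]
ft_force: [0.5, 0.7, -2.8]
grip_width: 0.0206
```

```bash
python3 - <<'E'
from h import *
cur()
ease(*toolfor(liporg([.45,-.245,.175],-8,16),-8,16),20)
E
```

```text
t 16.9 J [-38.4 -20.  -49.2  35.5  16.3 -31.6] F [ 0.5  0.7 -2.8] grip 0.0206
scoop yaw -3.2 pitch 16.3 roll -0.4 lip world [473.3 -79.7 141.3] tray [ -54.9 -334.4  141.3] mm
[[-0.05,-0.01,0.0,0.0,0.01,0.01,-1],[-0.1,-0.02,0.0,0.0,0.02,0.01,-1],[-0.15,-0.03,0.0,0.0,0.03,0.02,-1],[-0.2,-0.04,-0.01,0.0,0.05,0.02,-1],[-0.25,-0.05,-0.01,0.0,0.06,0.03,-1],[-0.25,-0.05,-0.01,0.0,0.06,0.03,-1],[-0.25,-0.05,-0.01,0.0,0.06,0.03,-1],[-0.25,-0.05,-0.01,0.0,0.06,0.03,-1],[-0.25,-0.05,-0.01,0.0,0.06,0.03,-1],[-0.25,-0.05,-0.02,0.0,0.06,0.03,-1],[-0.25,-0.05,-0.02,0.0,0.06,0.03,-1],[-0.25,-0.05,-0.02,0.0,0.06,0.03,-1]]
[[-0.25,-0.05,-0.02,0.0,0.06,0.03,-1],[-0.25,-0.05,-0.02,0.0,0.06,0.03,-1],[-0.25,-0.05,-0.02,0.0,0.06,0.03,-1],[-0.25,-0.05,-0.02,0.0,0.06,0.03,-1],[-0.2,-0.04,-0.02,0.0,0.05,0.02,-1],[-0.15,-0.03,-0.01,0.0,0.03,0.02,-1],[-0.1,-0.02,-0.01,0.0,0.02,0.01,-1],[-0.05,-0.01,-0.01,0.0,0.01,0.01,-1]]
```

```bash
python3 - <<'E'
from h import *
ease(*toolfor(liporg([.445,-.217,.165],-35,16),-35,16),22)
E
```

```text
[[-0.02,-0.01,0.0,0.0,0.07,0.04,-1],[-0.04,-0.01,-0.01,0.0,0.13,0.07,-1],[-0.06,-0.02,-0.01,0.0,0.2,0.11,-1],[-0.08,-0.02,-0.01,0.0,0.27,0.15,-1],[-0.11,-0.03,-0.02,0.0,0.34,0.19,-1],[-0.11,-0.03,-0.02,0.0,0.34,0.19,-1],[-0.11,-0.02,-0.02,0.0,0.34,0.19,-1],[-0.11,-0.02,-0.03,0.0,0.34,0.19,-1],[-0.1,-0.02,-0.03,0.0,0.34,0.19,-1],[-0.1,-0.02,-0.03,0.0,0.34,0.19,-1],[-0.1,-0.02,-0.04,0.0,0.34,0.19,-1],[-0.1,-0.02,-0.04,0.0,0.34,0.19,-1]]
[[-0.1,-0.01,-0.04,0.0,0.34,0.19,-1],[-0.1,-0.01,-0.04,0.0,0.34,0.19,-1],[-0.1,-0.01,-0.05,0.0,0.34,0.19,-1],[-0.1,-0.01,-0.05,0.0,0.34,0.19,-1],[-0.1,-0.01,-0.05,0.0,0.34,0.19,-1],[-0.1,-0.01,-0.05,0.0,0.34,0.19,-1],[-0.08,0.0,-0.05,0.0,0.27,0.15,-1],[-0.06,0.0,-0.04,0.0,0.2,0.11,-1],[-0.04,0.0,-0.02,0.0,0.13,0.07,-1],[-0.02,0.0,-0.01,0.0,0.07,0.04,-1]]
```

{"method": "play_rows", "body": {
  "increments": [
    [-0.02,-0.01,0,0,0.07,0.04,-1],
    [-0.04,-0.02,-0.01,0,0.13,0.07,-1],
    [-0.06,-0.03,-0.01,0,0.2,0.11,-1],
    [-0.08,-0.04,-0.01,0,0.27,0.15,-1],
    [-0.11,-0.04,-0.02,0,0.34,0.19,-1],
    [-0.11,-0.04,-0.02,0,0.34,0.19,-1],
    [-0.11,-0.03,-0.02,0,0.34,0.19,-1],
    [-0.11,-0.03,-0.03,0,0.34,0.19,-1],
    [-0.1,-0.03,-0.03,0,0.34,0.19,-1],
    [-0.1,-0.03,-0.03,0,0.34,0.19,-1],
    [-0.1,-0.02,-0.04,0,0.34,0.19,-1],
    [-0.1,-0.02,-0.04,0,0.34,0.19,-1]
  ]
}}

```text
time_s: 17.9
position: [0.3455, -0.1136, 0.1868]
orientation: [[0.382, 0.459, -0.802], [0.924, -0.191, 0.331], [-0.002, -0.868, -0.497]]
ft_force: [-0.5, 0.5, -4.2]
grip_width: 0.0206
```

{"method": "play_rows", "body": {
  "increments": [
    [-0.1,-0.01,-0.04,0,0.34,0.19,-1],
    [-0.1,-0.01,-0.04,0,0.34,0.19,-1],
    [-0.1,-0.01,-0.05,0,0.34,0.19,-1],
    [-0.1,-0.01,-0.05,0,0.34,0.19,-1],
    [-0.08,-0.01,-0.05,0,0.27,0.15,-1],
    [-0.06,0,-0.05,0,0.2,0.11,-1],
    [-0.04,0,-0.03,0,0.13,0.07,-1],
    [-0.02,0,-0.02,0,0.07,0.04,-1],
    [0,0,0,0,0,0,-1]
  ]
}}

```text
time_s: 18.65
position: [0.3443, -0.1378, 0.1962]
orientation: [[0.557, 0.417, -0.719], [0.831, -0.275, 0.484], [0.005, -0.866, -0.499]]
ft_force: [-0.1, 0.4, -3.8]
grip_width: 0.0205
```

```bash
python3 - <<'E'
from h import *
cur()
f2,c2,E2=cam("scene");f,c,E=cam("top")
o=np.zeros((400,800,3),np.uint8);o[:,:400]=cv2.resize(f2[80:200,230:350],(400,400),interpolation=cv2.INTER_CUBIC)
o[:,400:]=cv2.resize(f[150:290,360:500],(400,400),interpolation=cv2.INTER_CUBIC)
cv2.imwrite("pics/c6.png",o)
# precise jar fit in top view: white ring outer; print ellipse
hsv=cv2.cvtColor(f,cv2.COLOR_BGR2HSV);d=np.array([np.cos(np.radians(-35)),np.sin(np.radians(-35)),0])
J=np.array([.492,-.25,0])
ease(*toolfor(liporg(J-.022*d+[0,0,.136],-35,10),-35,10),10)
E
```

```text
t 18.65 J [-35.8 -20.5 -46.   34.6   1.2  -1.6] F [-0.1  0.4 -3.8] grip 0.0205
scoop yaw -33.9 pitch 16.4 roll 0.3 lip world [ 443.5 -204.3  167.9] tray [-101.  -453.9  167.9] mm
[[-0.01,0.03,-0.03,0.05,0.01,0.01,-1],[-0.01,0.07,-0.05,0.09,0.01,0.01,-1],[-0.02,0.1,-0.08,0.14,0.02,0.02,-1],[-0.03,0.13,-0.11,0.19,0.03,0.02,-1],[-0.03,0.16,-0.14,0.23,0.03,0.03,-1],[-0.03,0.16,-0.14,0.23,0.03,0.03,-1],[-0.02,0.13,-0.12,0.19,0.03,0.02,-1],[-0.02,0.09,-0.09,0.14,0.02,0.02,-1],[-0.01,0.06,-0.06,0.09,0.01,0.01,-1],[-0.01,0.03,-0.03,0.05,0.01,0.01,-1]]
```

View pics/c6.png

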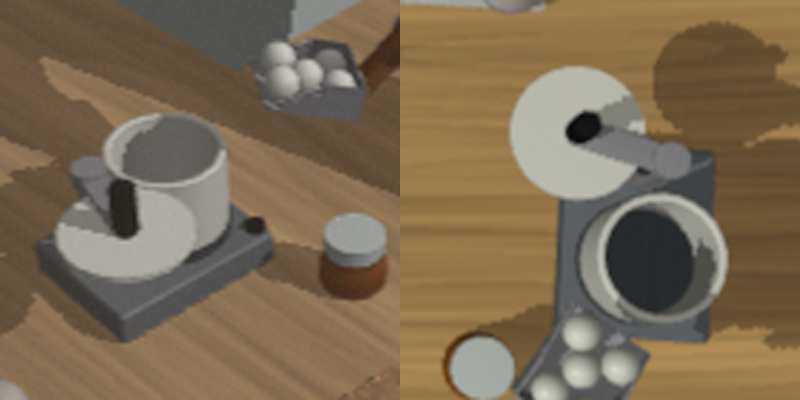

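{"method": "play_rows", "body": {
  "increments": [
    [-0.01,0.03,-0.03,0.05,0.01,0.01,-1],
    [-0.01,0.07,-0.05,0.09,0.01,0.01,-1],
    [-0.02,0.1,-0.08,0.14,0.02,0.02,-1],
    [-0.03,0.13,-0.11,0.19,0.03,0.02,-1],
    [-0.03,0.16,-0.14,0.23,0.03,0.03,-1],
    [-0.03,0.16,-0.14,0.23,0.03,0.03,-1],
    [-0.02,0.13,-0.12,0.19,0.03,0.02,-1],
    [-0.02,0.09,-0.09,0.14,0.02,0.02,-1],
    [-0.01,0.06,-0.06,0.09,0.01,0.01,-1],
    [-0.01,0.03,-0.03,0.05,0.01,0.01,-1],
    [0,0,0,0,0,0,-1]
  ]
}}

```text
time_s: 19.67
position: [0.3841, -0.1757, 0.1742]
orientation: [[0.575, 0.316, -0.754], [0.818, -0.224, 0.53], [-0.002, -0.922, -0.388]]
ft_force: [0.5, -0.1, -3.5]
grip_width: 0.0206
```

```bash
python3 - <<'E'
from h import *
cur();d=np.array([np.cos(np.radians(-35)),np.sin(np.radians(-35)),0]);J=np.array([.492,-.25,0])
S=[]
chain([(liporg(J-.018*d+[0,0,.133],-35,-5),-35,-5,6),(liporg(J-.014*d+[0,0,.124],-35,-45),-35,-45,16)])
E
```

```text
t 19.67 J [-36.2  -9.4 -39.6  37.    0.3  -1.1] F [ 0.5 -0.1 -3.5] grip 0.0206
scoop yaw -35.1 pitch 9.3 roll -0.1 lip world [ 478.  -242.1  131.3] tray [ -71.7 -495.9  131.3] mm
n 6 max 0.52
[[0.0,-0.09,-0.09,0.52,-0.0,-0.0,-1],[0.0,-0.09,-0.09,0.52,-0.0,-0.0,-1],[0.0,-0.1,-0.09,0.52,-0.0,-0.0,-1],[0.0,-0.1,-0.08,0.52,-0.0,-0.0,-1],[0.0,-0.1,-0.08,0.52,-0.0,-0.0,-1],[0.0,-0.11,-0.07,0.52,-0.0,-0.0,-1]]
n 16 max 0.55
[[-0.0,-0.04,-0.12,0.55,-0.0,-0.0,-1],[-0.0,-0.05,-0.12,0.55,-0.0,-0.0,-1],[-0.0,-0.05,-0.12,0.55,-0.0,-0.0,-1],[-0.0,-0.06,-0.11,0.55,-0.0,-0.0,-1],[-0.0,-0.06,-0.11,0.55,-0.0,-0.0,-1],[-0.0,-0.07,-0.11,0.55,-0.0,-0.0,-1],[-0.0,-0.07,-0.11,0.55,-0.0,-0.0,-1],[-0.0,-0.08,-0.1,0.55,-0.0,-0.0,-1],[-0.0,-0.08,-0.1,0.55,-0.0,-0.0,-1],[-0.0,-0.09,-0.1,0.55,-0.0,-0.0,-1],[-0.0,-0.09,-0.09,0.55,-0.0,-0.0,-1],[-0.0,-0.1,-0.09,0.55,-0.0,-0.0,-1]]
[[-0.0,-0.1,-0.08,0.55,-0.0,-0.0,-1],[-0.0,-0.1,-0.08,0.55,-0.0,-0.0,-1],[-0.0,-0.11,-0.07,0.55,-0.0,-0.0,-1],[-0.0,-0.11,-0.07,0.55,-0.0,-0.0,-1]]
```

{"method": "play_rows", "body": {
  "increments": [
    [0,-0.09,-0.09,0.52,0,0,-1],
    [0,-0.09,-0.09,0.52,0,0,-1],
    [0,-0.1,-0.09,0.52,0,0,-1],
    [0,-0.1,-0.08,0.52,0,0,-1],
    [0,-0.1,-0.08,0.52,0,0,-1],
    [0,-0.1,-0.07,0.52,0,0,-1]
  ]
}}

```text
time_s: 20.17
position: [0.3916, -0.1805, 0.2027]
orientation: [[0.575, 0.112, -0.811], [0.818, -0.08, 0.569], [-0.001, -0.99, -0.138]]
ft_force: [1.1, 0.6, -3.6]
grip_width: 0.0206
```

```bash
python3 - <<'E'
from h import *
cur();d=np.array([np.cos(np.radians(-35)),np.sin(np.radians(-35)),0]);J=np.array([.492,-.25,0])
chain([(liporg(J-.018*d+[0,0,.124],-35,-45),-35,-45,16)])
E
```

```text
t 20.17 J [-35.9  -0.9 -23.7  59.2   0.   -0.9] F [ 1.1  0.6 -3.6] grip 0.0206
scoop yaw -35.1 pitch -5.6 roll -0.1 lip world [ 473.4 -238.2  131.7] tray [ -75.8 -491.4  131.7] mm
n 16 max 0.54
[[0.0,-0.05,-0.12,0.54,-0.0,-0.0,-1],[0.0,-0.05,-0.12,0.54,-0.0,-0.0,-1],[0.0,-0.06,-0.12,0.54,-0.0,-0.0,-1],[0.0,-0.06,-0.11,0.54,-0.0,-0.0,-1],[0.0,-0.07,-0.11,0.54,-0.0,-0.0,-1],[0.0,-0.07,-0.11,0.54,-0.0,-0.0,-1],[0.0,-0.07,-0.1,0.54,-0.0,-0.0,-1],[0.0,-0.08,-0.1,0.54,-0.0,-0.0,-1],[0.0,-0.08,-0.1,0.54,-0.0,-0.0,-1],[0.0,-0.09,-0.09,0.54,-0.0,-0.0,-1],[0.0,-0.09,-0.09,0.54,-0.0,-0.0,-1],[0.0,-0.1,-0.09,0.54,-0.0,-0.0,-1]]
[[0.0,-0.1,-0.08,0.54,-0.0,-0.0,-1],[0.0,-0.1,-0.08,0.54,-0.0,-0.0,-1],[0.0,-0.11,-0.07,0.54,-0.0,-0.0,-1],[0.0,-0.11,-0.07,0.54,-0.0,-0.0,-1]]
```

{"method": "play_rows", "body": {
  "increments": [
    [0,-0.05,-0.14,0.54,0,0,-1],
    [0,-0.05,-0.14,0.54,0,0,-1],
    [0,-0.06,-0.13,0.54,0,0,-1],
    [0,-0.06,-0.12,0.54,0,0,-1],
    [0,-0.06,-0.11,0.54,0,0,-1],
    [0,-0.06,-0.11,0.54,0,0,-1],
    [0,-0.07,-0.1,0.54,0,0,-1],
    [0,-0.07,-0.1,0.54,0,0,-1],
    [0,-0.08,-0.1,0.54,0,0,-1],
    [0,-0.08,-0.09,0.54,0,0,-1],
    [0,-0.08,-0.09,0.54,0,0,-1],
    [0,-0.09,-0.09,0.54,0,0,-1]
  ]
}}

```text
time_s: 21.17
position: [0.4431, -0.2156, 0.2381]
orientation: [[0.573, -0.306, -0.76], [0.819, 0.213, 0.532], [-0.001, -0.928, 0.373]]
ft_force: [0.3, -0.2, -2.1]
grip_width: 0.0208
```

```bash
python3 - <<'E'
from h import *
cur();d=np.array([np.cos(np.radians(-35)),np.sin(np.radians(-35)),0]);J=np.array([.492,-.25,0])
chain([(liporg(J-.018*d+[0,0,.126],-35,-45),-35,-45,4)])
E
```

```text
t 21.17 J [-35.6  23.8  10.   98.   -0.3  -0.5] F [ 0.3 -0.2 -2.1] grip 0.0208
scoop yaw -35.1 pitch -35.4 roll -0.1 lip world [ 485.2 -245.4  126.8] tray [ -65.1 -500.1  126.8] mm
n 4 max 0.52
[[-0.0,-0.06,-0.04,0.52,-0.0,-0.0,-1],[-0.0,-0.06,-0.04,0.52,-0.0,-0.0,-1],[-0.0,-0.06,-0.04,0.52,-0.0,-0.0,-1],[-0.0,-0.06,-0.03,0.52,-0.0,-0.0,-1]]
```

{"method": "play_rows", "body": {
  "increments": [
    [0,-0.06,0,0.4,0,0,-1],
    [0,-0.06,0,0.4,0,0,-1],
    [0,0,0,0,0,0,-1],
    [0,0,0,0,0,0,-1],
    [0,0,0,0,0,0,-1]
  ]
}}

```text
time_s: 21.58
position: [0.448, -0.2191, 0.2418]
orientation: [[0.573, -0.352, -0.74], [0.819, 0.245, 0.518], [-0.001, -0.903, 0.429]]
ft_force: [0.3, 0.3, -1.4]
grip_width: 0.0205
```

```bash
python3 - <<'E'
from h import *
cur()
f2,c2,E2=cam("scene");f,c,E=cam("top")
o=np.zeros((400,800,3),np.uint8);o[:,:400]=cv2.resize(f2[80:200,230:350],(400,400),interpolation=cv2.INTER_CUBIC)
o[:,400:]=cv2.resize(f[150:290,360:500],(400,400),interpolation=cv2.INTER_CUBIC)
cv2.imwrite("pics/c7.png",o)
p=state()[2];R=tool(-35,90)
ease(tool(-35,78),p+[-.06,.05,.05],14)
E
```

```text
t 21.58 J [-35.5  26.7  13.8 102.5  -0.3  -0.5] F [ 0.3  0.3 -1.4] grip 0.0205
scoop yaw -35.1 pitch -38.9 roll -0.0 lip world [ 484.5 -244.8  127.4] tray [ -65.7 -499.5  127.4] mm
[[0.0,-0.01,0.05,-0.16,0.0,0.0,-1],[0.01,-0.01,0.09,-0.33,0.0,0.0,-1],[0.01,-0.02,0.14,-0.49,0.0,0.0,-1],[0.01,-0.04,0.18,-0.65,0.0,0.0,-1],[0.02,-0.06,0.22,-0.82,0.0,0.0,-1],[0.02,-0.07,0.22,-0.82,0.0,0.0,-1],[0.02,-0.09,0.21,-0.82,0.0,0.0,-1],[0.02,-0.1,0.21,-0.82,0.0,0.0,-1],[0.02,-0.11,0.2,-0.82,0.0,0.0,-1],[0.02,-0.13,0.19,-0.82,0.0,0.0,-1],[0.01,-0.11,0.15,-0.65,0.0,0.0,-1],[0.01,-0.09,0.11,-0.49,0.0,0.0,-1]]
[[0.01,-0.06,0.07,-0.33,0.0,0.0,-1],[0.0,-0.03,0.03,-0.16,0.0,0.0,-1]]
```

View pics/c7.png

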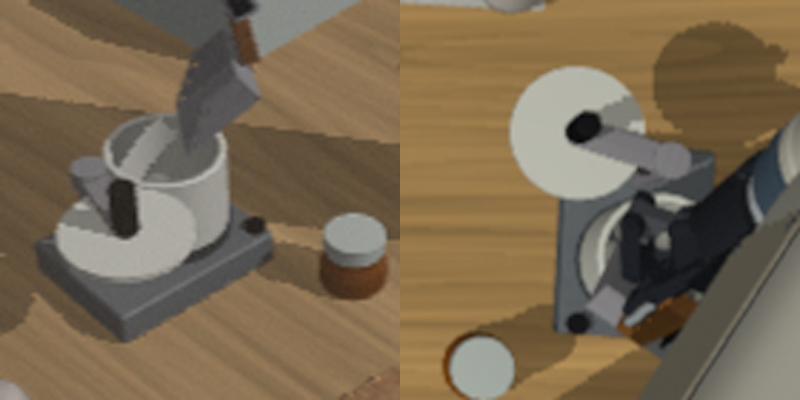

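{"method": "play_rows", "body": {
  "increments": [
    [0,-0.2,0.1,0,0,0,-1],
    [0,-0.24,0.14,0,0,0,-1],
    [0,-0.24,0.16,0,0,0,-1],
    [0,-0.24,0.18,0,0,0,-1],
    [0,-0.2,0.14,-0.2,0,0,-1],
    [0,-0.1,0.1,-0.4,0,0,-1],
    [0,0,0.1,-0.5,0,0,-1]
  ]
}}

```text
time_s: 22.27
position: [0.4364, -0.2108, 0.3097]
orientation: [[0.573, -0.279, -0.77], [0.819, 0.195, 0.539], [-0.001, -0.94, 0.341]]
ft_force: [-0.0, 0.7, -2.0]
grip_width: 0.0206
```

```bash
python3 - <<'E'
from h import *
cur()
ease(*toolfor(SC+[-.01,0,.10],SY,0),24)
E
```

```text
t 22.27 J [-35.6  21.   16.6 105.5  -0.2  -0.5] F [-0.   0.7 -2. ] grip 0.0206
scoop yaw -35.1 pitch -33.5 roll -0.0 lip world [ 481.6 -242.7  200.2] tray [ -68.2 -497.1  200.2] mm
[[0.05,0.04,0.01,-0.07,-0.06,0.0,-1],[0.11,0.09,0.02,-0.14,-0.12,0.01,-1],[0.16,0.13,0.04,-0.21,-0.18,0.01,-1],[0.22,0.17,0.05,-0.29,-0.24,0.01,-1],[0.27,0.21,0.06,-0.36,-0.3,0.02,-1],[0.27,0.21,0.06,-0.36,-0.3,0.02,-1],[0.28,0.21,0.06,-0.36,-0.3,0.02,-1],[0.28,0.2,0.06,-0.36,-0.3,0.02,-1],[0.28,0.2,0.06,-0.36,-0.3,0.02,-1],[0.28,0.2,0.05,-0.36,-0.3,0.02,-1],[0.28,0.2,0.05,-0.36,-0.3,0.02,-1],[0.28,0.2,0.05,-0.36,-0.3,0.02,-1]]
[[0.29,0.19,0.05,-0.36,-0.3,0.02,-1],[0.29,0.19,0.05,-0.36,-0.3,0.02,-1],[0.29,0.19,0.05,-0.36,-0.3,0.02,-1],[0.29,0.19,0.05,-0.36,-0.3,0.02,-1],[0.29,0.19,0.04,-0.36,-0.3,0.02,-1],[0.29,0.19,0.04,-0.36,-0.3,0.02,-1],[0.29,0.18,0.04,-0.36,-0.3,0.02,-1],[0.29,0.18,0.04,-0.36,-0.3,0.02,-1],[0.24,0.14,0.03,-0.29,-0.24,0.01,-1],[0.18,0.11,0.02,-0.21,-0.18,0.01,-1],[0.12,0.07,0.01,-0.14,-0.12,0.01,-1],[0.06,0.04,0.01,-0.07,-0.06,0.0,-1]]
```

{"method": "play_rows", "body": {
  "increments": [
    [0.05,0,0.01,-0.07,-0.06,0,-1],
    [0.11,0.02,0.02,-0.14,-0.12,0.01,-1],
    [0.16,0.03,0.04,-0.21,-0.18,0.01,-1],
    [0.22,0.05,0.05,-0.29,-0.24,0.01,-1],
    [0.27,0.05,0.06,-0.36,-0.3,0.02,-1],
    [0.27,0.05,0.06,-0.36,-0.3,0.02,-1],
    [0.28,0.05,0.06,-0.36,-0.3,0.02,-1],
    [0.28,0.05,0.06,-0.36,-0.3,0.02,-1],
    [0.28,0.05,0.06,-0.36,-0.3,0.02,-1],
    [0.28,0.05,0.05,-0.36,-0.3,0.02,-1],
    [0.28,0.1,0.05,-0.36,-0.3,0.02,-1],
    [0.28,0.1,0.05,-0.36,-0.3,0.02,-1]
  ]
}}

```text
time_s: 23.27
position: [0.4671, -0.0916, 0.2948]
orientation: [[0.346, -0.023, -0.938], [0.938, 0.044, 0.345], [0.034, -0.999, 0.037]]
ft_force: [-0.5, 0.4, -1.7]
grip_width: 0.0206
```

```bash
python3 - <<'E'
from h import *
cur()
ease(*toolfor(SC+[-.005,0,.08],SY,0),12,ramp=4)
E
```

```text
t 23.27 J [-22.3   8.2   0.1  84.1   1.9  -2.1] F [-0.5  0.4 -1.7] grip 0.0206
scoop yaw -19.8 pitch -15.6 roll 2.0 lip world [ 548.9 -118.8  207.5] tray [  14.9 -383.2  207.5] mm
[[0.08,0.11,0.02,-0.09,-0.08,0.0,-1],[0.15,0.21,0.03,-0.19,-0.16,0.01,-1],[0.23,0.32,0.05,-0.28,-0.24,0.01,-1],[0.3,0.43,0.07,-0.37,-0.31,0.02,-1],[0.31,0.42,0.08,-0.37,-0.31,0.02,-1],[0.31,0.42,0.08,-0.37,-0.31,0.02,-1],[0.31,0.42,0.08,-0.37,-0.31,0.02,-1],[0.31,0.41,0.09,-0.37,-0.31,0.02,-1],[0.32,0.41,0.09,-0.37,-0.31,0.02,-1],[0.24,0.31,0.07,-0.28,-0.24,0.01,-1],[0.16,0.2,0.05,-0.19,-0.16,0.01,-1],[0.08,0.1,0.03,-0.09,-0.08,0.0,-1]]
```

{"method": "play_rows", "body": {
  "increments": [
    [0.2,0.11,0.02,-0.2,-0.2,0,-1],
    [0.2,0.21,0.03,-0.25,-0.2,0.01,-1],
    [0.23,0.32,0.05,-0.28,-0.24,0.01,-1],
    [0.3,0.4,0.07,-0.34,-0.28,0.02,-1],
    [0.3,0.4,0.08,-0.34,-0.28,0.02,-1],
    [0.3,0.4,0.08,-0.34,-0.28,0.02,-1],
    [0.3,0.4,0.08,-0.34,-0.28,0.02,-1],
    [0.28,0.35,0.09,-0.3,-0.25,0.02,-1],
    [0.25,0.3,0.09,-0.27,-0.22,0.02,-1],
    [0.15,0.2,0.07,-0.2,-0.16,0.01,-1],
    [0.1,0.1,0.05,-0.1,-0.1,0,-1],
    [0,0,0,0,0,0,-1]
  ]
}}

```text
time_s: 24.27
position: [0.4717, 0.0328, 0.1589]
orientation: [[0.126, 0.209, -0.97], [0.992, -0.02, 0.125], [0.006, -0.978, -0.21]]
ft_force: [-0.2, -0.4, -2.0]
grip_width: 0.0204
```

```bash
python3 - <<'E'
from h import *
cur()
ease(*toolfor(SC+[-.004,-.002,.02],SY,0),10,ramp=3)
E
```

```text
t 24.27 J [ -6.3   2.5 -27.8  47.5   0.1   1. ] F [-0.2 -0.4 -2. ] grip 0.0204
scoop yaw -7.3 pitch -1.4 roll 0.4 lip world [575.9  19.7  95.3] tray [  59.9 -249.4   95.3] mm
[[-0.01,0.08,0.01,-0.01,0.0,0.0,-1],[-0.02,0.16,0.01,-0.03,0.0,0.01,-1],[-0.03,0.23,0.02,-0.04,0.0,0.01,-1],[-0.03,0.23,0.02,-0.04,0.0,0.01,-1],[-0.03,0.23,0.02,-0.04,0.0,0.01,-1],[-0.03,0.23,0.02,-0.04,0.0,0.01,-1],[-0.03,0.23,0.02,-0.04,0.0,0.01,-1],[-0.03,0.23,0.02,-0.04,0.0,0.01,-1],[-0.02,0.16,0.01,-0.03,0.0,0.01,-1],[-0.01,0.08,0.01,-0.01,0.0,0.0,-1]]
```

{"method": "play_rows", "body": {
  "increments": [
    [-0.01,0.08,0.01,-0.01,0,0,-1],
    [-0.02,0.16,0.01,-0.03,0,0.01,-1],
    [-0.03,0.23,0.02,-0.04,0,0.01,-1],
    [-0.03,0.23,0.02,-0.04,0,0.01,-1],
    [-0.03,0.23,0.02,-0.04,0,0.01,-1],
    [-0.03,0.23,0.02,-0.04,0,0.01,-1],
    [-0.03,0.2,0.02,-0.04,0,0.01,-1],
    [-0.03,0.15,0.02,-0.04,0,0.01,-1],
    [-0.02,0.1,0.01,-0.03,0,0.01,-1],
    [-0.01,0.04,0.01,-0.01,0,0,-1],
    [0,0,0,0,0,0,-1]
  ]
}}

```text
time_s: 25.18
position: [0.4839, 0.0178, 0.0915]
orientation: [[0.133, 0.238, -0.962], [0.991, -0.032, 0.129], [-0.0, -0.971, -0.24]]
ft_force: [-0.5, -0.1, -1.6]
grip_width: 0.0204
```

```bash
python3 - <<'E'
from h import *
cur()
ease(*toolfor(SC+[-.004,-.002,.0],SY,0),6,ramp=2)
E
```

```text
t 25.18 J [ -7.8   6.6 -35.1  34.5   0.   -0.2] F [-0.5 -0.1 -1.6] grip 0.0204
scoop yaw -7.7 pitch 0.3 roll 0.0 lip world [589.9   3.4  31.2] tray [  71.6 -267.4   31.2] mm
[[0.01,0.06,0.02,0.01,0.0,0.0,-1],[0.02,0.12,0.05,0.01,-0.01,0.0,-1],[0.02,0.13,0.05,0.01,-0.01,0.0,-1],[0.02,0.13,0.05,0.01,-0.01,0.0,-1],[0.02,0.13,0.05,0.01,-0.01,0.0,-1],[0.01,0.06,0.02,0.01,0.0,0.0,-1]]
```

{"method": "play_rows", "body": {
  "increments": [
    [0.01,0.06,0.02,0.01,0,0,-1],
    [0.02,0.12,0.05,0.01,0,0,-1],
    [0.02,0.12,0.05,0.01,0,0,-1],
    [0.02,0.12,0.05,0.01,0,0,-1],
    [0.02,0.1,0.04,0.01,0,0,-1],
    [0.01,0.06,0.02,0,0,0,-1],
    [0,0,0,0,0,0,-1]
  ]
}}

```text
time_s: 25.77
position: [0.4815, 0.0227, 0.0653]
orientation: [[0.133, 0.235, -0.963], [0.991, -0.032, 0.129], [-0.0, -0.971, -0.238]]
ft_force: [-0.9, -0.3, -1.7]
grip_width: 0.0206
```

```bash
python3 - <<'E'
from h import *
cur()
E
```

```text
t 25.77 J [ -7.2   8.4 -37.6  30.2  -0.1   0.4] F [-0.9 -0.3 -1.7] grip 0.0206
scoop yaw -7.7 pitch 0.2 roll 0.0 lip world [587.3   8.3   4.8] tray [  69.7 -262.2    4.8] mm
```

Just above the mat; ease down the last millimetre and release slowly.

{"method": "play_rows", "body": {
  "increments": [
    [0,0.03,0,0,0,0,-1],
    [0,0.02,0,0,0,0,-1],
    [0,0,0,0,0,0,-1],
    [0,0,0,0,0,0,-0.4],
    [0,0,0,0,0,0,-0.2],
    [0,0,0,0,0,0,0],
    [0,0,0,0,0,0,0.3],
    [0,0,0,0,0,0,0.6],
    [0,0,0,0,0,0,0.6],
    [0,0,0,0,0,0,0.6],
    [0,0,0,0,0,0,0.6]
  ],
  "squeeze": 25
}}

```text
time_s: 26.68
position: [0.4837, 0.0226, 0.0662]
orientation: [[0.133, 0.241, -0.961], [0.991, -0.033, 0.129], [-0.001, -0.97, -0.243]]
ft_force: [-0.2, 0.0, -0.9]
grip_width: 0.0685
```

{"method": "play_rows", "body": {
  "increments": [
    [0,-0.1,0,0,0,0,0.6],
    [0,-0.3,0,0,0,0,0.6],
    [0,-0.4,0,0,0,0,0.6],
    [0,-0.5,0,0,0,0,0.6],
    [0,-0.5,0,0,0,0,0.6],
    [0,-0.5,0,0,0,0,0.6],
    [0,-0.5,0,0,0,0,0.6],
    [0,-0.4,0,0,0,0,0.6],
    [0,-0.2,0,0,0,0,0.6],
    [0,0,0,0,0,0,0.6]
  ]
}}

```text
time_s: 27.52
position: [0.4477, 0.0275, 0.2053]
orientation: [[0.133, 0.238, -0.962], [0.991, -0.033, 0.129], [-0.001, -0.971, -0.24]]
ft_force: [0.5, -0.2, 0.0]
grip_width: 0.0685
```

```bash
python3 - <<'E'
from h import *
s,R,p=state();print(s["time_s"],p,s["joints"].round(1),s["ft_force"])
f2,c2,E2=cam("scene");f,c,E=cam("top")
cv2.imwrite("pics/full8.png",f2)
o=np.zeros((400,800,3),np.uint8);o[:,:400]=cv2.resize(f2[100:260,240:400],(400,400),interpolation=cv2.INTER_CUBIC)
o[:,400:]=cv2.resize(f[170:290,360:480],(400,400),interpolation=cv2.INTER_CUBIC)
cv2.imwrite("pics/c8.png",o)
# knob: dark blob in top near lid
g=f[175:215,405:450].max(2);m=(g<50).astype(np.uint8);n,l,st,ce=cv2.connectedComponentsWithStats(m)
for a,b in zip(st[1:],ce[1:]):
    if a[4]>20: print("knob",a,b+[405,175],ray(c,E,*(b+[405,175]),.153).round(4))
E
```

```text
27.5167 [0.44768317 0.02747175 0.2053244 ] [ -7.1  -2.8 -26.4  52.6  -0.2   0.5] [ 0.47284348 -0.20879875  0.03395897]
knob [13 15 12 10 88] [423.89772727 194.42045455] [ 0.5837 -0.1936  0.153 ]
```

View pics/c8.png

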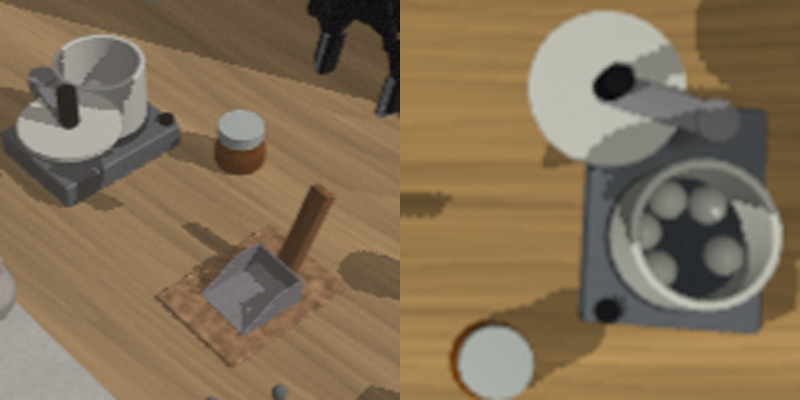

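```bash
python3 - <<'E'
from h import *
ease(tool(-50,90),np.array([.583,-.194,.215]),24,0)
E
```

```text
[[-0.05,0.01,-0.04,0.03,0.09,0.01,0],[-0.1,0.01,-0.08,0.06,0.18,0.02,0],[-0.15,0.02,-0.12,0.09,0.28,0.03,0],[-0.19,0.03,-0.17,0.11,0.37,0.04,0],[-0.24,0.03,-0.22,0.14,0.46,0.05,0],[-0.23,0.03,-0.23,0.14,0.46,0.05,0],[-0.22,0.03,-0.24,0.14,0.46,0.05,0],[-0.21,0.03,-0.25,0.14,0.46,0.05,0],[-0.2,0.03,-0.25,0.14,0.46,0.05,0],[-0.19,0.02,-0.26,0.14,0.46,0.05,0],[-0.18,0.02,-0.27,0.14,0.46,0.05,0],[-0.17,0.02,-0.28,0.14,0.46,0.05,0]]
[[-0.16,0.02,-0.28,0.14,0.46,0.05,0],[-0.15,0.01,-0.29,0.14,0.46,0.05,0],[-0.14,0.01,-0.29,0.14,0.46,0.05,0],[-0.13,0.01,-0.3,0.14,0.46,0.05,0],[-0.12,0.0,-0.3,0.14,0.46,0.05,0],[-0.11,0.0,-0.31,0.14,0.46,0.05,0],[-0.09,0.0,-0.31,0.14,0.46,0.05,0],[-0.08,0.0,-0.31,0.14,0.46,0.05,0],[-0.06,-0.01,-0.25,0.11,0.37,0.04,0],[-0.04,-0.01,-0.19,0.09,0.28,0.03,0],[-0.02,0.0,-0.13,0.06,0.18,0.02,0],[-0.01,0.0,-0.06,0.03,0.09,0.01,0]]
```

{"method": "play_rows", "body": {
  "increments": [
    [-0.05,0,-0.04,0.03,0.09,0.01,0],
    [-0.1,0,-0.08,0.06,0.18,0.02,0],
    [-0.15,0,-0.12,0.09,0.28,0.03,0],
    [-0.19,0,-0.17,0.11,0.37,0.04,0],
    [-0.24,0,-0.22,0.14,0.46,0.05,0],
    [-0.23,0,-0.23,0.14,0.46,0.05,0],
    [-0.22,0,-0.24,0.14,0.46,0.05,0],
    [-0.21,0,-0.25,0.14,0.46,0.05,0],
    [-0.2,0,-0.25,0.14,0.46,0.05,0],
    [-0.19,0,-0.26,0.14,0.46,0.05,0],
    [-0.18,0,-0.27,0.14,0.46,0.05,0],
    [-0.17,0,-0.28,0.14,0.46,0.05,0]
  ]
}}

```text
time_s: 28.62
position: [0.517, -0.0977, 0.2131]
orientation: [[0.517, 0.097, -0.851], [0.856, -0.032, 0.516], [0.023, -0.995, -0.1]]
ft_force: [-0.2, -0.1, -0.5]
grip_width: 0.0428
```

{"method": "play_rows", "body": {
  "increments": [
    [-0.16,0.02,-0.28,0.14,0.46,0.05,0],
    [-0.15,0.01,-0.29,0.14,0.46,0.05,0],
    [-0.14,0.01,-0.29,0.14,0.46,0.05,0],
    [-0.13,0.01,-0.3,0.14,0.46,0.05,0],
    [-0.12,0,-0.3,0.14,0.46,0.05,0],
    [-0.11,0,-0.31,0.14,0.46,0.05,0],
    [-0.09,0,-0.31,0.14,0.46,0.05,0],
    [-0.07,0,-0.25,0.11,0.37,0.04,0],
    [-0.05,0,-0.2,0.09,0.28,0.03,0],
    [-0.03,0,-0.13,0.06,0.18,0.02,0],
    [-0.01,0,-0.06,0.03,0.09,0,0],
    [0,0,0,0,0,0,0]
  ]
}}

```text
time_s: 29.62
position: [0.5795, -0.228, 0.2062]
orientation: [[0.803, -0.021, -0.595], [0.596, 0.017, 0.803], [-0.007, -1.0, 0.026]]
ft_force: [-0.2, 0.2, -0.8]
grip_width: 0.0421
```

```bash
python3 - <<'E'
from h import *
s,R,p=state();print(s["time_s"],p,R.round(2),s["joints"].round(1),s["grip_width"])
ease(tool(-50,90),np.array([.583,-.194,.2]),5,0,ramp=2)
E
```

```text
29.6167 [ 0.57952192 -0.22800035  0.2061872 ] [[ 0.8  -0.02 -0.6 ]
 [ 0.6   0.02  0.8 ]
 [-0.01 -1.    0.03]] [-29.3  23.6   9.1  77.    0.3  24.1] 0.042126806976604904
[[0.07,0.02,0.08,-0.04,-0.09,-0.01,0],[0.15,0.04,0.16,-0.08,-0.19,-0.02,0],[0.15,0.04,0.15,-0.08,-0.19,-0.02,0],[0.15,0.04,0.15,-0.08,-0.19,-0.02,0],[0.08,0.02,0.07,-0.04,-0.09,-0.01,0]]
```

{"method": "play_rows", "body": {
  "increments": [
    [0.07,0.02,0.08,-0.04,-0.09,-0.01,0],
    [0.15,0.04,0.16,-0.08,-0.19,-0.02,0],
    [0.15,0.04,0.15,-0.08,-0.19,-0.02,0],
    [0.15,0.04,0.15,-0.08,-0.19,-0.02,0],
    [0.08,0.02,0.07,-0.04,-0.09,-0.01,0],
    [0,0,0,0,0,0,0],
    [0,0,0,0,0,0,0]
  ]
}}

```text
time_s: 30.2
position: [0.5827, -0.1875, 0.2]
orientation: [[0.76, 0.003, -0.65], [0.65, -0.0, 0.76], [0.002, -1.0, -0.002]]
ft_force: [0.9, -0.7, -0.0]
grip_width: 0.0433
```

```bash
python3 - <<'E'
from h import *
s,R,p=state();print(s["time_s"],p)
# wrist check of knob: dark-on-white seen? use scene camera knob ray vs top ray triangulation
f,c,E=cam("wrist");print("proj knob top",proj(c,E,np.array([.5835,-.194,.159])))
cv2.imwrite("pics/w9.png",f)
ease(tool(-50,90),np.array([.583,-.194,.146]),9,0,ramp=3)
E
```

```text
30.2 [ 0.58267961 -0.18749769  0.20002156]
proj knob top (np.float64(307.16598267247196), np.float64(237.76335019565084))
[[0.0,0.06,-0.01,0.0,0.01,0.0,0],[-0.01,0.13,-0.01,0.0,0.01,0.0,0],[-0.01,0.19,-0.02,0.0,0.02,0.0,0],[-0.01,0.19,-0.02,0.0,0.02,0.0,0],[-0.01,0.19,-0.02,0.0,0.02,0.0,0],[-0.01,0.19,-0.02,0.0,0.02,0.0,0],[-0.01,0.19,-0.02,0.0,0.02,0.0,0],[-0.01,0.13,-0.01,0.0,0.01,0.0,0],[0.0,0.06,-0.01,0.0,0.01,0.0,0]]
```

View pics/w9.png

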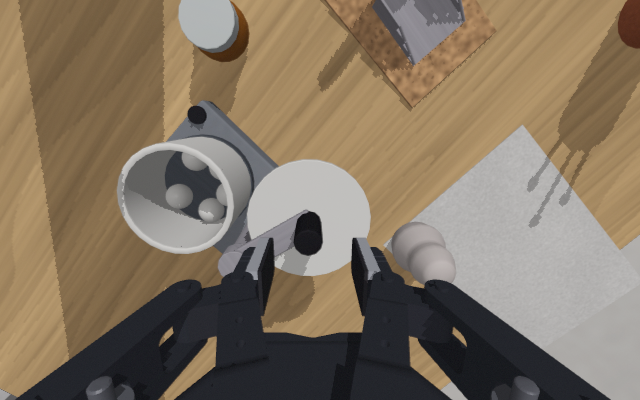

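{"method": "play_rows", "body": {
  "increments": [
    [0,0.06,-0.01,0,0.01,0,0],
    [-0.01,0.13,-0.01,0,0.01,0,0],
    [-0.01,0.19,-0.02,0,0.02,0,0],
    [-0.01,0.19,-0.02,0,0.02,0,0],
    [-0.01,0.19,-0.02,0,0.02,0,0],
    [-0.01,0.19,-0.02,0,0.02,0,0],
    [-0.01,0.17,-0.02,0,0.02,0,0],
    [-0.01,0.1,-0.01,0,0.01,0,0],
    [0,0.04,-0.01,0,0.01,0,0],
    [0,0,0,0,0,0,0]
  ]
}}

```text
time_s: 31.08
position: [0.5839, -0.1957, 0.1425]
orientation: [[0.769, 0.0, -0.639], [0.639, 0.001, 0.769], [0.001, -1.0, 0.0]]
ft_force: [0.9, -0.0, -0.8]
grip_width: 0.0427
```

```bash
python3 - <<'E'
from h import *
s,R,p=state();print(s["time_s"],p,s["ft_force"])
E
```

```text
31.0833 [ 0.58385935 -0.19570944  0.14246599] [ 0.88540816 -0.02757875 -0.77415952]
```

{"method": "play_rows", "body": {
  "increments": [
    [0,-0.1,0,0,0,0,0],
    [0,0,0,0,0,0,-0.3],
    [0,0,0,0,0,0,-0.6],
    [0,0,0,0,0,0,-1],
    [0,0,0,0,0,0,-1],
    [0,0,0,0,0,0,-1],
    [0,0,0,0,0,0,-1],
    [0,0,0,0,0,0,-1]
  ],
  "squeeze": 25
}}

```text
time_s: 31.75
position: [0.5846, -0.1949, 0.1473]
orientation: [[0.768, 0.002, -0.64], [0.64, 0.002, 0.768], [0.002, -1.0, 0.0]]
ft_force: [2.0, 0.5, -2.9]
grip_width: 0.0186
```

```bash
cat > arc.py <<'E'
import sys
from h import *
H=np.array([.561,-.259,0]);s,R,p=state();print(s["time_s"],p.round(4),s["ft_force"].round(1),s["grip_width"],s["joints"].round(1))
d=p-H;a0=np.degrees(np.arctan2(d[1],d[0]));print("ang",a0,"rad",np.hypot(*d[:2]))
a1=float(sys.argv[1]);n=int(sys.argv[2]);out=[];q=p
for k in range(1,n+1):
    a=np.radians(a0+(a1-a0)*k/n);t=np.array([H[0]+.07*np.cos(a),H[1]+.07*np.sin(a),.1465]);v=R.T@(t-q)/.04;out.append([round(float(x),2) for x in v]+[0,0,0,-1]);q=t
print(out)
E
python3 arc.py 120 12
```

```text
31.75 [ 0.5846 -0.1949  0.1473] [ 2.   0.5 -2.9] 0.018621357490890375 [-26.3  23.5   0.1  66.6   0.1  23.9]
ang 69.81212455249374 rad 0.06825176135567429
[[-0.03, 0.02, 0.13, 0, 0, 0, -1], [-0.08, -0.0, 0.1, 0, 0, 0, -1], [-0.08, -0.0, 0.1, 0, 0, 0, -1], [-0.09, -0.0, 0.09, 0, 0, 0, -1], [-0.1, -0.0, 0.08, 0, 0, 0, -1], [-0.1, -0.0, 0.08, 0, 0, 0, -1], [-0.11, -0.0, 0.07, 0, 0, 0, -1], [-0.11, -0.0, 0.06, 0, 0, 0, -1], [-0.12, -0.0, 0.05, 0, 0, 0, -1], [-0.12, -0.0, 0.04, 0, 0, 0, -1], [-0.12, -0.0, 0.04, 0, 0, 0, -1], [-0.12, -0.0, 0.03, 0, 0, 0, -1]]
```

{"method": "play_rows", "body": {
  "increments": [
    [-0.06,0,0.1,0,0,0,-1],
    [-0.08,0,0.1,0,0,0,-1],
    [-0.08,0,0.1,0,0,0,-1],
    [-0.09,0,0.09,0,0,0,-1],
    [-0.1,0,0.08,0,0,0,-1],
    [-0.1,0,0.08,0,0,0,-1],
    [-0.11,0,0.07,0,0,0,-1],
    [-0.11,0,0.06,0,0,0,-1],
    [-0.12,0,0.05,0,0,0,-1],
    [-0.12,0,0.04,0,0,0,-1],
    [-0.12,0,0.04,0,0,0,-1],
    [-0.12,0,0.03,0,0,0,-1]
  ]
}}

```text
time_s: 32.75
position: [0.521, -0.1949, 0.1472]
orientation: [[0.765, 0.005, -0.644], [0.644, 0.01, 0.765], [0.011, -1.0, 0.004]]
ft_force: [1.5, 3.2, -2.5]
grip_width: 0.0186
```

```bash
python3 arc.py 160 11
```

```text
32.75 [ 0.521  -0.1949  0.1472] [ 1.5  3.2 -2.5] 0.018596065203035066 [-29.5  17.9  -8.6  63.5   0.7  20.4]
ang 121.93713729016842 rad 0.07559234434424447
[[-0.13, 0.02, -0.13, 0, 0, 0, -1], [-0.11, -0.0, 0.01, 0, 0, 0, -1], [-0.11, -0.0, -0.0, 0, 0, 0, -1], [-0.11, -0.0, -0.01, 0, 0, 0, -1], [-0.1, -0.0, -0.01, 0, 0, 0, -1], [-0.1, -0.0, -0.02, 0, 0, 0, -1], [-0.1, -0.0, -0.03, 0, 0, 0, -1], [-0.1, -0.0, -0.03, 0, 0, 0, -1], [-0.1, -0.0, -0.04, 0, 0, 0, -1], [-0.1, -0.0, -0.04, 0, 0, 0, -1], [-0.09, -0.0, -0.05, 0, 0, 0, -1]]
```

{"method": "play_rows", "body": {
  "increments": [
    [-0.12,0,-0.06,0,0,0,-1],
    [-0.11,0,-0.04,0,0,0,-1],
    [-0.11,0,-0.02,0,0,0,-1],
    [-0.11,0,-0.02,0,0,0,-1],
    [-0.1,0,-0.02,0,0,0,-1],
    [-0.1,0,-0.02,0,0,0,-1],
    [-0.1,0,-0.03,0,0,0,-1],
    [-0.1,0,-0.03,0,0,0,-1],
    [-0.1,0,-0.04,0,0,0,-1],
    [-0.1,0,-0.04,0,0,0,-1]
  ]
}}

```text
time_s: 33.58
position: [0.4859, -0.229, 0.1474]
orientation: [[0.765, -0.007, -0.644], [0.644, 0.02, 0.764], [0.008, -1.0, 0.019]]
ft_force: [-14.8, 5.9, 9.6]
grip_width: 0.0119
```

```bash
python3 arc.py 178 6
```

```text
33.5833 [ 0.4859 -0.229   0.1474] [-14.8   5.9   9.6] 0.011882474188674384 [-34.6  16.7 -10.3  63.9   0.7  15.3]
ang 158.23405667492142 rad 0.08085684576288987
[[0.04, 0.02, -0.29, 0, 0, 0, -1], [-0.08, -0.0, -0.05, 0, 0, 0, -1], [-0.08, -0.0, -0.06, 0, 0, 0, -1], [-0.08, -0.0, -0.06, 0, 0, 0, -1], [-0.07, -0.0, -0.07, 0, 0, 0, -1], [-0.07, -0.0, -0.07, 0, 0, 0, -1]]
```

{"method": "play_rows", "body": {
  "increments": [
    [0,0,0,0,0,0,0],
    [0,0,0,0,0,0,0.1],
    [0,0,0,0,0,0,0.1],
    [0,-0.3,0,0,0,0,0.1],
    [0,-0.4,0,0,0,0,0.1],
    [0,-0.3,0,0,0,0,0.1],
    [0,-0.1,0,0,0,0,0.1],
    [0,0,0,0,0,0,0.1]
  ]
}}

```text
time_s: 34.25
position: [0.4874, -0.2345, 0.1934]
orientation: [[0.767, -0.003, -0.642], [0.642, 0.013, 0.767], [0.006, -1.0, 0.013]]
ft_force: [-0.6, 0.1, -0.4]
grip_width: 0.0469
```

```bash
python3 - <<'E'
from h import *
s,R,p=state();print(s["time_s"],p,s["ft_force"].round(1))
f,c,E=cam("wrist");cv2.imwrite("pics/w10.png",f[100:350,150:500])
g=f.max(2)
m=(g<45).astype(np.uint8);m[265:]=0;n,l,st,ce=cv2.connectedComponentsWithStats(m)
for a,b in zip(st[1:],ce[1:]):
    if a[4]>60: print(a,b)
E
```

```text
34.25 [ 0.48735945 -0.23453504  0.19342995] [-0.6  0.1 -0.4]
[289 136  16  17 225] [296.56888889 143.91555556]
[ 300  220   29   45 1056] [313.63257576 242.92234848]
[255 239  15  26 227] [263.65638767 254.30837004]
[356 239  14  26 222] [360.55405405 254.42342342]
```

```bash
cat > knob.py <<'E'
from h import *
s,R,p=state();f,c,E=cam("wrist");print(s["time_s"],p.round(4))
m=(f.max(2)<45).astype(np.uint8);m[:, :285]=0;m[:,340:]=0;m[:190]=0;m[300:]=0
n,l,st,ce=cv2.connectedComponentsWithStats(m);i=1+st[1:,4].argmax();print(st[i],ce[i])
x0,y0,w,h=st[i][:4];print("colw",[(y,int((l[y]==i).sum()),float(np.nonzero(l[y]==i)[0].mean())) for y in range(y0,y0+h,6)])
b=ray(c,E,x0+w/2,y0,.125)-.010*R[:,2];print("knob from base edge",b.round(4))
t=ray(c,E,x0+w/2,y0+h,.159)+.010*R[:,2];print("knob from top edge",t.round(4))
H=np.array([.561,-.259]);print("ang",[np.degrees(np.arctan2(*(q[:2]-H)[::-1])).round(1) for q in(b,t)],"tool frame off",((b-p)@R*1e3).round(1),((t-p)@R*1e3).round(1))
for nm in("top","scene"):
    f,c,E=cam(nm);cv2.imwrite(f"pics/k_{nm}.png",f)
    for a in (100,130,150,160,172): 
        q=np.array([H[0]+.07*np.cos(np.radians(a)),H[1]+.07*np.sin(np.radians(a)),.15]);u=proj(c,E,q);print(nm,a,np.round(u),f[int(u[1]),int(u[0])])
E
python3 knob.py
```

```text
34.3 [ 0.4873 -0.2344  0.193 ]
[ 300  220   29   45 1049] [313.58627264 243.09723546]
colw [(220, 3, 313.0), (226, 21, 313.0), (232, 24, 313.5), (238, 26, 313.5), (244, 27, 314.0), (250, 29, 314.0), (256, 27, 314.0), (262, 17, 314.0)]
knob from base edge [ 0.4964 -0.2425  0.1249]
knob from top edge [ 0.4956 -0.2421  0.1591]
ang [np.float64(165.7), np.float64(165.6)] tool frame off [  1.4  68.  -12.9] [  1.2  33.8 -11.7]
top 100 [422. 212.] [95 94 88]
top 130 [431. 228.] [171 183 182]
top 150 [440. 235.] [125 133 133]
top 160 [446. 238.] [28 24 22]
top 172 [453. 240.] [27 25 23]
scene 100 [280. 133.] [164 173 173]
scene 130 [286. 124.] [106 109 112]
scene 150 [285. 118.] [110 118 118]
scene 160 [284. 115.] [28 33 37]
scene 172 [281. 113.] [32 35 36]
```

```bash
python3 - <<'E'
from h import *
ease(tool(-12,90),np.array([.4955,-.2405,.193]),12,0.1,ramp=3)
E
```

```text
[[0.0,0.0,-0.01,-0.01,-0.28,0.0,0.1],[0.0,0.0,-0.02,-0.01,-0.55,0.01,0.1],[0.0,0.0,-0.03,-0.02,-0.83,0.01,0.1],[0.0,0.0,-0.03,-0.02,-0.83,0.01,0.1],[0.0,0.0,-0.03,-0.02,-0.83,0.01,0.1],[0.0,0.0,-0.03,-0.02,-0.83,0.01,0.1],[0.0,0.0,-0.03,-0.02,-0.83,0.01,0.1],[0.0,0.0,-0.03,-0.02,-0.83,0.01,0.1],[-0.01,0.0,-0.03,-0.02,-0.83,0.01,0.1],[-0.01,0.0,-0.03,-0.02,-0.83,0.01,0.1],[-0.01,0.0,-0.02,-0.01,-0.55,0.01,0.1],[0.0,0.0,-0.01,-0.01,-0.28,0.0,0.1]]
```

{"method": "play_rows", "body": {
  "increments": [
    [0,0,-0.01,-0.01,-0.28,0,0.1],
    [0,0,-0.02,-0.01,-0.55,0.01,0.1],
    [0,0,-0.03,-0.02,-0.83,0.01,0.1],
    [0,0,-0.03,-0.02,-0.83,0.01,0.1],
    [0,0,-0.03,-0.02,-0.83,0.01,0.1],
    [0,0,-0.03,-0.02,-0.83,0.01,0.1],
    [0,0,-0.03,-0.02,-0.83,0.01,0.1],
    [0,0,-0.03,-0.02,-0.83,0.01,0.1],
    [-0.01,0,-0.03,-0.02,-0.7,0.01,0.1],
    [-0.01,0,-0.03,-0.02,-0.5,0.01,0.1],
    [-0.01,0,-0.02,-0.01,-0.25,0.01,0.1],
    [0,0,0,0,0,0,0.1]
  ]
}}

```text
time_s: 35.45
position: [0.4943, -0.2401, 0.1845]
orientation: [[0.248, -0.006, -0.969], [0.969, 0.006, 0.248], [0.004, -1.0, 0.007]]
ft_force: [-0.7, 0.6, -0.0]
grip_width: 0.0472
```

```bash
python3 - <<'E'
from h import *
s,R,p=state();print(s["time_s"],p,R.round(2))
ease(tool(-12,90),np.array([.4955,-.2405,.1475]),8,0.1,ramp=3)
E
```

```text
35.45 [ 0.49425047 -0.24010328  0.18446768] [[ 0.25 -0.01 -0.97]
 [ 0.97  0.01  0.25]
 [ 0.   -1.    0.01]]
[[0.0,0.05,0.0,0.0,-0.03,0.0,0.1],[0.0,0.1,0.0,-0.01,-0.06,0.01,0.1],[0.0,0.15,-0.01,-0.01,-0.09,0.01,0.1],[0.0,0.15,-0.01,-0.01,-0.09,0.01,0.1],[0.0,0.15,-0.01,-0.01,-0.09,0.01,0.1],[0.0,0.15,-0.01,-0.01,-0.09,0.01,0.1],[0.0,0.1,0.0,-0.01,-0.06,0.01,0.1],[0.0,0.05,0.0,0.0,-0.03,0.0,0.1]]
```

Descend, close, then push −y toward the stop.

{"method": "play_rows", "body": {
  "increments": [
    [0,0.05,0,0,0,0,0.1],
    [0,0.1,0,0,0,0,0.1],
    [0,0.15,-0.01,0,0,0,0.1],
    [0,0.15,-0.01,0,0,0,0.1],
    [0,0.15,-0.01,0,0,0,0.1],
    [0,0.12,0,0,0,0,0.1],
    [0,0.07,0,0,0,0,0.1],
    [0,0,0,0,0,0,-0.5],
    [0,0,0,0,0,0,-1],
    [0,0,0,0,0,0,-1],
    [0,0,0,0,0,0,-1],
    [0,0,0,0,0,0,-1]
  ]
}}

```text
time_s: 36.45
position: [0.4944, -0.2398, 0.1477]
orientation: [[0.251, -0.008, -0.968], [0.968, 0.007, 0.251], [0.005, -1.0, 0.01]]
ft_force: [0.7, 0.8, -2.7]
grip_width: 0.0191
```

{"method": "play_rows", "body": {
  "increments": [
    [-0.04,0,0,0,0,0,-1],
    [-0.05,0,0,0,0,0,-1],
    [-0.05,0,0,0,0,0,-1],
    [-0.05,0,0,0,0,0,-1]
  ]
}}

```text
time_s: 36.78
position: [0.4922, -0.2452, 0.1477]
orientation: [[0.249, -0.009, -0.969], [0.969, 0.011, 0.248], [0.009, -1.0, 0.011]]
ft_force: [0.4, 4.3, -1.1]
grip_width: 0.019
```

{"method": "play_rows", "body": {
  "increments": [
    [-0.06,0,0,0,0,0,-1],
    [-0.06,0,0,0,0,0,-1],
    [-0.06,0,0,0,0,0,-1],
    [-0.06,0,0,0,0,0,-1]
  ]
}}

```text
time_s: 37.12
position: [0.489, -0.255, 0.1476]
orientation: [[0.248, -0.01, -0.969], [0.969, 0.012, 0.248], [0.009, -1.0, 0.012]]
ft_force: [0.8, 3.5, -1.1]
grip_width: 0.0192
```

{"method": "play_rows", "body": {
  "increments": [
    [-0.06,0,0,0,0,0,-1],
    [-0.06,0,0,0,0,0,-1],
    [-0.06,0,0,0,0,0,-1]
  ]
}}

```text
time_s: 37.37
position: [0.4885, -0.2563, 0.1475]
orientation: [[0.245, -0.005, -0.97], [0.969, 0.026, 0.245], [0.024, -1.0, 0.011]]
ft_force: [4.7, 18.3, 3.0]
grip_width: 0.019
```

{"method": "play_rows", "body": {
  "increments": [
    [-0.06,0,0,0,0,0,-1],
    [-0.06,0,0,0,0,0,-1]
  ]
}}

```text
time_s: 37.53
position: [0.4886, -0.2563, 0.1476]
orientation: [[0.242, -0.001, -0.97], [0.97, 0.036, 0.242], [0.035, -0.999, 0.01]]
ft_force: [6.1, 18.3, 0.3]
grip_width: 0.0191
```

{"method": "play_rows", "body": {
  "increments": [
    [0,0,0,0,0,0,-0.2],
    [0,0,0,0,0,0,0.1],
    [0,0,0,0,0,0,0.1],
    [0,0,0,0,0,0,0.1],
    [0,-0.2,0,0,0,0,0.1],
    [0,-0.5,0,0,0,0,0.1],
    [0,-0.5,0,0,0,0,0.1],
    [0,-0.5,0,0,0,0,0.1],
    [0,-0.4,0,0,0,0,0.1],
    [0,-0.2,0,0,0,0,0.1],
    [0,0,0,0,0,0,0.1],
    [0,0,0,0,0,0,0.1]
  ]
}}

```text
time_s: 38.53
position: [0.4888, -0.2647, 0.2472]
orientation: [[0.247, 0.002, -0.969], [0.969, 0.028, 0.247], [0.027, -1.0, 0.005]]
ft_force: [0.6, 0.0, -0.4]
grip_width: 0.0471
```

```bash
python3 knob.py; python3 - <<'E'
from h import *
f,c,E=cam("top")
for n,u,v,z in(("bowls",274,274,.048),("paint",388,279,.05)): print(n,f[v,u])
a=cv2.imread("pics/top0.png");d=cv2.absdiff(a,f).max(2)
for n,(u0,u1,v0,v1) in dict(bowls=(262,288,262,288),paint=(376,402,266,292),pot=(240,275,112,158),fig=(385,415,124,155)).items(): print(n,(d[v0:v1,u0:u1]>40).mean().round(3))
t=f[205:315,195:245];h=cv2.cvtColor(f,cv2.COLOR_BGR2HSV)
print(state()[0]["ft_force"],state()[0]["grip_width"])
E
```

```text
38.5333 [ 0.4888 -0.2647  0.2472]
[308 190  23  32 580] [318.33965517 205.99310345]
colw [(190, 5, 318.0), (196, 18, 317.5), (202, 21, 318.0), (208, 22, 318.5), (214, 21, 319.0), (220, 11, 319.0)]
knob from base edge [ 0.4941 -0.2556  0.1249]
knob from top edge [ 0.4927 -0.2569  0.1591]
ang [np.float64(177.1), np.float64(178.2)] tool frame off [  6.8 122.5  -3.5] [ 6.1 88.4 -2.3]
top 100 [422. 212.] [97 95 90]
top 130 [431. 228.] [105 112 111]
top 150 [440. 235.] [173 185 185]
top 160 [446. 238.] [172 184 184]
top 172 [453. 240.] [13 12 12]
scene 100 [280. 133.] [164 173 173]
scene 130 [286. 124.] [164 173 174]
scene 150 [285. 118.] [164 172 174]
scene 160 [284. 115.] [164 171 173]
scene 172 [281. 113.] [29 32 36]
bowls [176 187 187]
paint [162 170 163]
bowls 0.0
paint 0.0
pot 0.0
fig 0.0
[0.31089497 0.12673547 0.13614618] 0.04711070021342466
```

```bash
python3 -c "
from cell import r
print(r.hand_in())"
```

```text
the job is handed in; nothing more can be done
None
```

The job is done and handed in at about 38.6 s of the 72 s allowed, though hand-in reported no verdict.

- **Balls:** I scooped all five out of the tray in one pass and tipped them from close above the jar's mouth. The top view afterwards showed all five in the jar. The gripper never touched them.
- **Scoop:** it went back upright on the cork mat and was released before I touched the lid. A picture showed it standing there. I regripped the handle once at the start, because the first angle would have run a joint out of range.
- **Lid:** my first grip on the knob slipped a few degrees short of shut, with a side force of about 15 N. I turned the gripper, gripped the knob again and pushed until it stood still against the stop at about 18 N.
- **Last checks:** the wrist view puts the knob at (0.494, -0.256), and the earlier jar measurement was (0.492, -0.250). That 6 mm disagreement is slightly more than I expected from calibration, but the firm stop says the lid is shut.
- **Bystanders:** the bowls, paint jar, brush pot and figure show no change in the top view from the start.
- **Not seen:** I had used all 12 picture views by then, so the final state was checked from pixel measurements only.

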